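# Seat a drive module with its ejector levers

## Task

Take the plug-in module out of its wooden stand, set it upright in the slot of the grey dock on the bench, between the two swung-out ejector levers, and let it rest there on the levers' feet. Then draw it home by swinging the two levers inward, each part of the way in turn so that the module goes down nearly level (never leaning more than 6 degrees in the slot), until both are fully home against their stops. Work gently: do not shove the module down by hand or force the levers against their stops, and leave the other things on the bench alone.

Things in the scene. Friction and masses are not known exactly. Their poses are not given: they have to be found in the camera images.
- module_centre (a point): Centre of the loose module: upright aluminium case 14 mm thick (its x), 90 wide (y), 75 high (z), plus a black terminal strip 4 mm high on top; 0.16 to 0.28 kg; same either way round. A notch 12 mm wide and 36 deep is cut up from the middle of its underside. Stands in the stand's groove, underside 6 mm above the bench. Take it across its thickness, 10 to 30 mm below its top.
- lug (a point): Round steel pin (6 mm diameter, along x) sticking out of the module's +y end, 56 mm from its middle plane and 9.5 mm below its centre; there is another at the -y end. The levers' feet and hooks act on these lugs.
- stand: Fixed pale wooden stand, 50 x 104 mm, with a groove 17 mm wide along its y, open at both ends; groove floor 6 mm, groove walls 28 mm above the bench. Origin: centre of its underside.
- dock: Fixed grey dock, origin at the centre of its underside, on the bench; the slot runs along its y. Base plate 52 x 186 x 8 mm. Levers hinge about x at y = +74 mm (left) and -74 mm (right), 39 mm up, between cheeks 46 mm high. The module's centre is 62 to 65 mm above this origin when it rests freely on the feet of the open levers, 50 to 51 mm when drawn home.
- slot (a point): Middle of the slot's mouth, 50 mm above the dock's origin. The slot between the rails (88 mm long) is 16.4 mm wide (x), flared to about 21 mm at its mouth. A black key rib 9 mm wide (y), round top 38 mm high, crosses its middle and enters the module's notch. Over the last 5 mm sprung contact strips push the module up, with about 20 N in all at the end.
- lever_left (a joint): Angle (rad) of the black lever at the dock's +y end: 0 = handle upright, fully in, hard stop; 0.75 = fully out (away from the module), hard stop. Starts 0.70 to 0.75. Stays where it is left (hinge friction 0.25 N m). Its foot lies under the lug, its hook swings over the lug. The pad takes 8 to 10 N, near home up to 13 N.
- lever_right (a joint): The same for the lever at the dock's -y end: 0 = fully in, 0.75 = fully out. A hook passes over its lug below about 0.45 rad. If one lever is swung home while the other is still above that, the far end of the module rides up and its lug misses its hook.
- lever_left_pad (a point): Middle of the left lever's thumb pad, 45 mm from its hinge: pad 16 mm (x) by 10 mm thick by 20 mm along the lever, which ends 55 mm from the hinge. Push its outer face (its upper outer edge while it leans out) inward with shut fingers. With the lever home this point is right above the hinge, 84 mm above the dock's origin.
- lever_right_pad (a point): The same for the right lever. Each pad moves on an arc about its hinge and rises by 12 mm as it comes in: fingers that follow this arc swing it easily, fingers that push level along a straight line bind on it by friction.
- pin_dish: Loose shallow metal dish 74 mm across, 18 mm high; leave it alone. Origin: centre of its underside.
- screwdriver: Loose screwdriver 171 mm long with a yellow handle; leave it alone.
- batten: Loose wooden offcut 70 x 30 x 12 mm; leave it alone.

How it is judged:
On the way:
1. the module stands in the dock's slot on the feet of the two open levers, let go (z of module_centre in the frame of dock between 0.058 and 0.068 m and x of module_centre in the frame of dock between -0.005 and 0.005 m and y of module_centre in the frame of dock between -0.005 and 0.005 m and value of joint each of lever_left, lever_right above 0.55 rad and angle between the z axis of module_centre and the z axis of dock, either way round below 0.1 rad and contact force between the fingers and module below 0.3 N), for 0.2 s.
At the end, for the whole second after the job is handed in: Both levers are fully in (within 0.06 rad of their stops), the module sits home in the dock's slot (its centre 48 to 53 mm above the dock's underside, within 4 mm of the middle of the slot, upright to 0.04 rad), at rest and let go (z of module_centre in the frame of dock between 0.048 and 0.053 m and x of module_centre in the frame of dock between -0.004 and 0.004 m and y of module_centre in the frame of dock between -0.004 and 0.004 m and value of joint each of lever_left, lever_right below 0.06 rad and angle between the z axis of module_centre and the z axis of dock, either way round below 0.04 rad and linear speed of module below 0.01 m/s and contact force between the fingers and module below 0.3 N); the robot touches nothing.
It fails at once if the robot presses on the dock or its levers with more than 30 N (contact force between any of the fingers, the arm and dock above 30 N).
It fails at once if the module is shoved into the dock by hand with more than 30 N (contact force between the fingers and module above 1 N and contact force between module and dock above 30 N).
It fails at once if the module is toppled, or leans more than 6 degrees (0.105 rad) in the slot (angle between module_centre's own z axis and vertical above 0.6 rad or (angle between module_centre's own z axis and vertical above 0.105 rad and horizontal distance between module_centre and dock below 0.015 m and height (world z) of module_centre below 0.068 m)).
It fails at once if a bystander (dish, screwdriver or offcut) is moved by more than 20 mm (distance of any of pin_dish, screwdriver, batten from where it was at the start of the episode above 0.02 m).
It also fails if it takes over 61 s, if anything falls off the work surface, if the arm or the gripper's body presses on something with over 40 N, if the wrist force passes 120 N, or if a joint passes its speed limit or range.

## Robot

A 6-joint arm with a two-finger parallel gripper is mounted at the origin on a cart in front of the work surface, level with it; the furniture and walls round the work are solid. World frame = base frame: x ahead of the robot, y to its left, z up, the work surface at z = 0. Lengths are in m, angles in rad, forces in N, time in s.
With the tool pointing down it reaches from about 0.325 to 0.9 m from the base axis. Payload 6.1 kg.
Tool frame: the origin (TCP) lies midway between the tips of the shut fingers; the grasp point (between the pads) lies 19 mm behind it; z points along the fingers, x is the direction in which the jaws open and shut, and the axes are right-handed (so a half turn about z gives the same grasp; the last joint's range is limited). The gripper opens to 85 mm and grips with 20 to 120 N. Pads are 22 mm wide; open, the fingers measure 114 mm over their backs; the gripper's body (76 mm by 85 mm) begins 54 mm behind the grasp point. The pads swing forward as they close: fully open they stand 13 mm farther back than shut.
Start: joints at [-1.275, 0.22, 1.526, -0, 1.395, -0.126], TCP at [0.256, -0.57, 0.231] pointing down, gripper open.
Joint ranges: [-2.98, 2.98], [-0.91, 2.08], [0.09, 2.57], [-1.24, 4.39], [0.2, 2.65], [-2.68, 2.68]. Speed limits (rad/s): [2.57, 2.57, 3.01, 3.14, 3.14, 3.14].

## Interface

Orientations are given as a rotation vector (axis times angle).
In Python, from bench import bot gives the robot as it stands.
- The arm moves only by the tool step_arm, never from a script. Its argument "plan" is a list of rows, each a list of 7 numbers: the turn, a rotation vector about the tool's x, y, z in rad, then the shift along the tool's x, y, z in m, then the opening, from 0 (shut) to 1 (fully open). A call has 1 to 12 rows; each row is the pose to reach, as a shift and turn from the pose commanded when the call began, along the tool's axes at that moment; what a row does not reach only later rows make up. A row lasts 1/8 s, in which the tool goes at most 62.5 mm and 10.7 degrees, less where a joint would pass 70% of its speed; a pose out of reach is approached as far as the arm can. A call with a gripper value outside its range is refused whole. The fingers move at their own pace and stop on an object; "newtons" is the grip in N (left out, the last holds). Time passes only in rows, so rows that repeat a pose let the fingers close. It gives the time, the measured TCP pose, the force and the opening at its end, in the units of the state.
- bot.observe(): the state, without advancing time (a new reading comes with each control period).
- bot.get_image(name): name is "side" or "top" or "wrist"; returns (picture, depth): 480x640x3 uint8, red, green, blue; 480x640 float32, m along the optical axis (not along the pixel's ray), 0 where there is no reading.
- bot.camera_model(name): a dict with "mtx" (3x3 intrinsics, pixels), "world_to_cam" (4x4, takes a point from world to camera coordinates). Camera axes: x right, y up, looking along -z (the intrinsics and any distortion apply to the point x, -y, -z); pixel columns grow to the right and rows downward; lengths in m; the calibration is good to about 2 mm. A picture is of the moment at which its call begins: read the wrist's pose just before it. camera_model takes no time and is no camera call; for the wrist camera it gives the pose at the moment of the call.
- bot.job_done(): hands the job in, once; it reports no verdict.
Trained networks look in the newest picture that a camera, given by its name, has taken for a name from the list of things; names that differ only in an ending like _2 or _b are one class to them, and where a whole thing is asked for, a point or a joint stands for the part that bears it (a point fixed in the world has none). Each returns a list of dicts, best first, with "conf" (0 to 1); they miss things now and then, are a little off and sometimes report something else, mostly with a low value. They report only what shows in the picture. A call takes as long as a camera call.
- bot.find_in(target, camera): "position" ([x, y, z] in m, in the coordinates of the camera as it stood for that picture, good to about 4 mm: the middle of the surface that is visible of it).
- bot.tip_of(target, camera): "position" ([x, y, z] in m, in the coordinates of the camera as it stood for that picture, good to about 4 mm: a listed point, or the origin of a listed thing).
The state is a dict: "t": time; "qpos": joint angles; "qd": joint speeds; "joint_efforts": joint torques, N m; "tcp_pos": TCP position; "orientation": TCP orientation; "force": force on the tool from outside, world axes, zero at the start; "torque": the same for the moment, N m; "finger_gap": finger opening in m.
Only numpy, scipy, OpenCV 4.12 (cv2) and the standard library are available. Lean on these libraries where they do the work, as an engineer would, in place of code of your own. Each camera call takes 0.05 s, during which the arm holds its last target.

## Working session

There is one attempt and no reset: what is moved stays moved. The work goes in short steps, Python scripts to look and compute and a tool call to move; the robot and the scene stay as the last step left them, time stands still between calls to the robot, and variables do not carry over. Pictures are saved under pics/ and viewed, and the job is handed in when it is done.

Besides the shell and the picture viewer there is one more tool, called after "Call:" by a JSON object that holds its "op" and its "data", one argument or row to a line. step_arm: Moves the arm, as the interface text tells. Its arguments: {"type":"object","properties":{"plan":{"type":"array","items":{"type":"array","items":{"type":"number"}}},"newtons":{"type":"number"}},"required":["plan"]}

```bash
mkdir -p pics; ls; cat > h.py <<'E'
import numpy as np, cv2
from bench import bot
from scipy.spatial.transform import Rotation as R
def snap(name,fn):
    cm=bot.camera_model(name); im,d=bot.get_image(name)
    cv2.imwrite('pics/'+fn+'.png',im[:,:,::-1]); np.savez('pics/'+fn+'.npz',im=im,d=d,mtx=cm['mtx'],w2c=cm['world_to_cam'])
    return im,d,cm
def toworld(p,cm):
    return (np.linalg.inv(np.array(cm['world_to_cam']))@np.append(p,1))[:3]
def cloud(d,cm):
    K=np.array(cm['mtx']); v,u=np.mgrid[:480,:640]
    z=d; x=(u-K[0,2])/K[0,0]*z; y=(v-K[1,2])/K[1,1]*z
    P=np.stack([x,-y,-z,np.ones_like(z)],-1)
    W=P@np.linalg.inv(np.array(cm['world_to_cam'])).T
    W[d==0]=np.nan
    return W[...,:3]
E
python3 - <<'E'
from h import *
s=bot.observe(); print(s)
for c in ['top','side']:
    im,d,cm=snap(c,c+'0'); print(c,cm)
    for t in ['module_centre','lug','stand','dock','slot','lever_left_pad','lever_right_pad','pin_dish','screwdriver','batten']:
        for r in bot.tip_of(t,c)[:2]: print(t,round(r['conf'],2),toworld(r['position'],cm).round(4))
print(bot.observe()['t'])
E
```

```text
pics
{'t': 0.0, 'qpos': array([-1.27508165e+00,  2.21253896e-01,  1.52762147e+00,  3.07799480e-05,
        1.39470817e+00, -1.26100693e-01]), 'qd': array([-0.00162957, -0.000773  , -0.00034754, -0.0005747 ,  0.00237225,
        0.00094014]), 'joint_efforts': array([ 5.22005557e-04, -4.96893454e+01, -3.89391160e+01, -1.26195159e-04,
        1.10220071e-02,  3.69191696e-05]), 'tcp_pos': array([ 0.25571116, -0.56962335,  0.23017657]), 'orientation': array([-2.63616831e+00,  1.70646049e+00,  2.35902397e-03]), 'force': array([-1.22981968,  0.81376021, -0.17776065]), 'torque': array([ 0.05012804,  0.00123642, -0.02958873]), 'finger_gap': 0.08550742466486941}
top {'mtx': array([[492.92970852,   0.        , 330.13103546],
       [  0.        , 492.92970852, 238.52692015],
       [  0.        ,   0.        ,   1.        ]]), 'world_to_cam': array([[ 0.01248025, -0.99991577,  0.00356393,  0.22627209],
       [ 0.98852305,  0.01287454,  0.15052053, -0.50425558],
       [-0.15055373,  0.00164449,  0.98860046, -1.01131001],
       [ 0.        ,  0.        ,  0.        ,  1.        ]])}
module_cen
[... 635 characters left out ...]
), 'world_to_cam': array([[-0.92864105, -0.37035775, -0.02146961,  0.52858282],
       [ 0.22168446, -0.60039707,  0.76836148, -0.01409084],
       [-0.29745892,  0.70877253,  0.63965592, -1.06125093],
       [ 0.        ,  0.        ,  0.        ,  1.        ]])}
module_centre 0.89 [0.5685 0.3906 0.044 ]
module_centre 0.49 [0.4696 0.2004 0.0496]
lug 0.68 [0.5711 0.4455 0.0328]
stand 0.95 [0.5652 0.3827 0.0039]
dock 0.69 [4.659e-01 2.009e-01 2.000e-04]
slot 0.86 [0.465  0.2018 0.0512]
lever_left_pad 0.68 [0.4752 0.3057 0.0737]
lever_right_pad 0.64 [0.4598 0.0982 0.0713]
pin_dish 0.92 [ 0.4628  0.4645 -0.0011]
screwdriver 0.89 [0.5799 0.4912 0.0024]
screwdriver 0.46 [0.4775 0.305  0.0685]
1.1
```

View pics/top0.png

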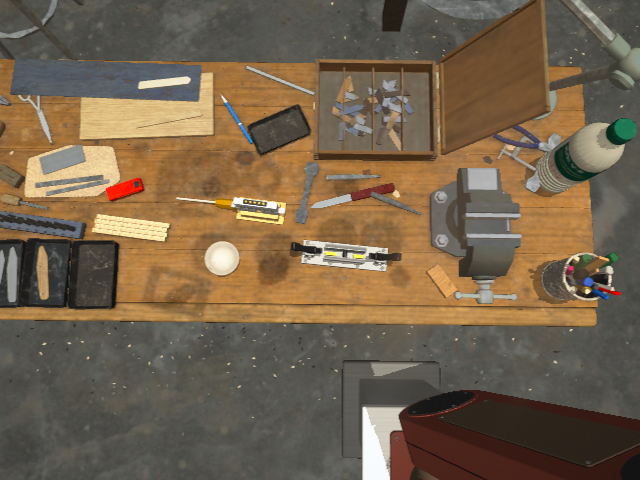

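View pics/side0.png

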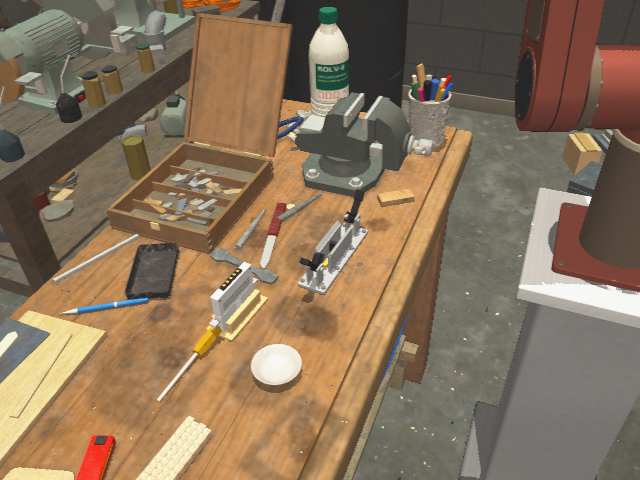

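```bash
python3 - <<'E'
import numpy as np,cv2
for n in ['top0','side0']:
    z=np.load(f'pics/{n}.npz'); d=z['d']; 
    from h import cloud
    W=cloud(d,dict(mtx=z['mtx'],world_to_cam=z['w2c']))
    def fit(name,c,r,z0,z1):
        m=(np.hypot(W[...,0]-c[0],W[...,1]-c[1])<r)&(W[...,2]>z0)&(W[...,2]<z1)
        P=W[m]; 
        if len(P)<8: print(n,name,len(P)); return
        rc=cv2.minAreaRect((P[:,:2]*1000).astype(np.float32)); 
        C=P[:,:2].mean(0);u,s,vt=np.linalg.svd(P[:,:2]-C,full_matrices=False)
        print(n,name,len(P),np.round(rc[0],1),np.round(rc[1],1),round(rc[2],1),'mean',P.mean(0).round(4),'ang',np.degrees(np.arctan2(vt[0,1],vt[0,0])).round(2))
    fit('modtop',(.567,.389),.065,.070,.095)
    fit('stand',(.567,.389),.08,.02,.033)
    fit('dockbase',(.468,.2025),.12,.004,.014)
    fit('rails',(.468,.2025),.055,.042,.056)
    fit('cheekR',(.468,.128),.03,.042,.05)
    fit('cheekL',(.468,.277),.03,.042,.05)
    fit('padL',(.472,.306),.03,.055,.1)
    fit('padR',(.46,.094),.03,.055,.1)
E
```

```text
top0 modtop 331 [567.3 388.1] [89.2 14.7] 83.3 mean [0.5664 0.3876 0.0809] ang -96.58
top0 stand 260 [568.8 397.8] [135.1  38.6] 83.4 mean [0.5573 0.3895 0.0267] ang -98.34
top0 dockbase 1170 [475.1 211.6] [213.2 229.9] 32.5 mean [0.4693 0.2041 0.0075] ang 80.86
top0 rails 335 [470.3 202.1] [108.5  33.2] 84.9 mean [0.4712 0.2024 0.0477] ang -94.54
top0 cheekR 75 [462.9 134.8] [27.8 41.5] 5.5 mean [0.4629 0.1317 0.0462] ang -102.67
top0 cheekL 67 [474.5 268.9] [37.  26.3] 68.0 mean [0.475  0.2701 0.0457] ang -96.08
top0 padL 108 [478.7 297.5] [30.4 15.7] 87.2 mean [0.4782 0.299  0.0725] ang -94.34
top0 padR 115 [460.4 103. ] [30.7 15.3] 88.1 mean [0.4606 0.1019 0.0718] ang 84.88
side0 modtop 583 [564.  388.9] [94.8 17.3] 82.2 mean [0.5627 0.3945 0.0795] ang 82.2
side0 stand 570 [560.  401.5] [135.9  36.8] 69.2 mean [0.5558 0.3973 0.0264] ang 77.6
side0 dockbase 1143 [495.8 201.3] [210.6 186. ] 62.4 mean [0.4672 0.223  0.0081] ang 76.42
side0 rails 369 [467.3 202.5] [108.9  34.5] 85.3 mean [0.47   0.2039 0.0472] ang 86.65
side0 cheekR 85 [461.9 137.2] [42.8 25.7] 81.9 mean [0.4597 0.132  0.0452] ang 63.21
side0 cheekL 78 [471.6 270.2] [37.2 24.9] 82.4 mean [0.4682 0.2745 0.0456] ang 85.37
side0 padL 103 [472.5 297.1] [38.5 16.9] 71.3 mean [0.4739 0.3061 0.0747] ang 65.67
side0 padR 161 [458.7 104.3] [29.2 17.7] 84.3 mean [0.4572 0.1045 0.0697] ang 79.18
```

```bash
cat >> h.py <<'E'
def cur():
    s=bot.observe(); return np.array(s['tcp_pos']),R.from_rotvec(s['orientation']),s
def down(yaw):  # tool z down, tool x at world yaw (rad)
    c,s=np.cos(yaw),np.sin(yaw)
    return R.from_matrix(np.array([[c,s,0],[s,-c,0],[0,0,-1.]]))
def rel(p,Rt,p0=None,R0=None):
    if p0 is None: p0,R0,_=cur()
    return np.r_[(R0.inv()*Rt).as_rotvec(), R0.inv().apply(np.array(p)-p0)]
E
python3 - <<'E'
from h import *
p,r,s=cur(); print(r.as_matrix().round(3),s['t'],s['tcp_pos'])
cm=bot.camera_model('wrist'); C=np.linalg.inv(cm['world_to_cam']); print(cm['mtx']); print('cam in tool',r.inv().apply(C[:3,3]-p).round(4)); print((r.inv().as_matrix()@C[:3,:3]).round(3))
for yaw in (-.1,np.pi-.1):
  print(rel([.256,-.57,.4],down(yaw)).round(4),rel([.45,.25,.4],down(yaw)).round(4))
E
```

```text
[[ 0.409 -0.912  0.   ]
 [-0.912 -0.409  0.   ]
 [-0.    -0.    -1.   ]] 1.1 [ 0.25586871 -0.57019702  0.23131515]
[[411.17370575   0.         320.24486904]
 [  0.         411.17370575 235.55971632]
 [  0.           0.           1.        ]]
cam in tool [-1.000e-04 -7.280e-02 -1.416e-01]
[[ 1.    -0.    -0.001]
 [-0.001 -0.958 -0.287]
 [-0.001  0.287 -0.958]]
[-0.000e+00 -0.000e+00 -1.049e+00 -1.000e-04 -2.000e-04 -1.687e-01] [-0.     -0.     -1.049  -0.6688 -0.5129 -0.1687]
[-0.0000e+00  0.0000e+00  2.0926e+00 -1.0000e-04 -2.0000e-04 -1.6870e-01] [-0.      0.      2.0926 -0.6688 -0.5129 -0.1687]
```

Call:
{"op": "step_arm", "data": {
  "plan": [
    [0,0,0,0,0,-0.06,1],
    [0,0,-0.15,-0.02,-0.01,-0.12,1],
    [0,0,-0.3,-0.06,-0.05,-0.15,1],
    [0,0,-0.45,-0.1,-0.08,-0.16,1],
    [0,0,-0.6,-0.15,-0.12,-0.16,1],
    [0,0,-0.75,-0.2,-0.16,-0.16,1],
    [0,0,-0.9,-0.25,-0.2,-0.16,1],
    [0,0,-1.049,-0.3,-0.24,-0.16,1],
    [0,0,-1.049,-0.35,-0.275,-0.16,1],
    [0,0,-1.049,-0.4,-0.31,-0.16,1],
    [0,0,-1.049,-0.45,-0.345,-0.16,1],
    [0,0,-1.049,-0.5,-0.385,-0.15,1]
  ]
}}

```text
t: 2.6
tcp_pos: [0.4018, 0.0418, 0.3831]
orientation: [3.137, -0.157, 0.006]
force: [0.8, 0.2, -0.2]
finger_gap: 0.0857
```

```bash
python3 - <<'E'
from h import *
print(cur()[0],cur()[1].as_matrix().round(3),cur()[2]['t']); print(rel([.47,.216,.2],down(-.1)).round(4))
E
```

```text
[0.40176159 0.04177251 0.38310631] [[ 0.995 -0.1    0.004]
 [-0.1   -0.995 -0.   ]
 [ 0.004  0.    -1.   ]] 2.6
[ 1.000e-04 -3.600e-03 -1.000e-04  4.980e-02 -1.802e-01  1.833e-01]
```

Call:
{"op": "step_arm", "data": {
  "plan": [
    [0,0,0,0.013,-0.05,0.035,1],
    [0,0,0,0.026,-0.095,0.08,1],
    [0,0,0,0.038,-0.138,0.13,1],
    [0,0,0,0.05,-0.18,0.18,1],
    [0,0,0,0.05,-0.18,0.183,1],
    [0,0,0,0.05,-0.18,0.183,1]
  ]
}}

```text
t: 3.35
tcp_pos: [0.4688, 0.2138, 0.1985]
orientation: [3.137, -0.155, -0.002]
force: [0.2, -1.6, -0.4]
finger_gap: 0.0853
```

```bash
python3 - <<'E'
from h import *
im,d,cm=snap('wrist','w1'); print(cur()[0],cur()[1].as_matrix().round(3),cur()[2]['t'])
E
```

```text
[0.46958356 0.21348071 0.19998013] [[ 0.995 -0.1    0.001]
 [-0.1   -0.995 -0.   ]
 [ 0.001  0.    -1.   ]] 3.4
```

View pics/w1.png

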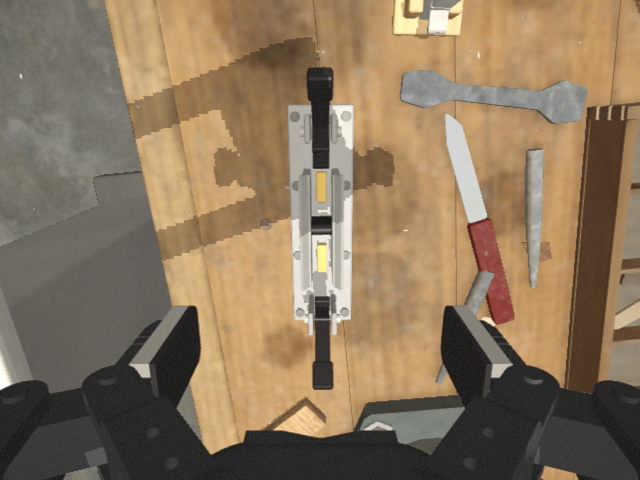

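```bash
cat > an.py <<'E'
import sys
from h import *
def load(n):
    z=np.load(f'pics/{n}.npz'); cm=dict(mtx=z['mtx'],world_to_cam=z['w2c']); return z['im'],z['d'],cm,cloud(z['d'],cm)
def pix(W,uv,z,cm):
    K=cm['mtx']; C=np.linalg.inv(cm['world_to_cam']); dirn=C[:3,:3]@np.array([(uv[0]-K[0,2])/K[0,0],-(uv[1]-K[1,2])/K[1,1],-1.]); t=(z-C[2,3])/dirn[2]; return C[:3,3]+t*dirn
E
python3 - <<'E'
from an import *
im,d,cm,W=load('w1')
cv2.imwrite('pics/w1z.png',cv2.resize(im[50:400,240:400],None,fx=1.7*2*.5,fy=1.7*2*.5,interpolation=2)[:, :,::-1])
c=np.array([.470,.2025])
def sel(z0,z1,r=.13,extra=None):
    m=(np.hypot(W[...,0]-c[0],W[...,1]-c[1])<r)&(W[...,2]>z0)&(W[...,2]<z1)
    return m
for z0,z1 in [(.004,.012),(.02,.043),(.043,.055),(.055,.1)]:
    m=sel(z0,z1); n,l,st,ce=cv2.connectedComponentsWithStats(m.astype(np.uint8))
    for i in range(1,n):
        if st[i,4]<40: continue
        P=W[l==i]; rc=cv2.minAreaRect((P[:,:2]*1000).astype(np.float32))
        print((z0,z1),st[i],np.round(rc[0],1),np.round(rc[1],1),round(rc[2],1),P[:,2].mean().round(4))
m=sel(.055,.1)
print(np.nanmedian(W[350:450,200:260,2]),np.nanmedian(W[60:100,240:280,2]))
E
```

```text
(0.004, 0.012) [400  71  17  33 123] [543.1 297.7] [22.3 11.2] 75.6 0.0109
(0.004, 0.012) [ 287  104   67  216 7311] [467.8 199.8] [185.2  52.1] 84.9 0.0072
(0.004, 0.012) [ 445  113   36  135 2156] [588.8 221. ] [ 17.1 114.2] 13.3 0.0064
(0.02, 0.043) [300 127   5  10  44] [461.4 274.3] [6.3 2.9] 83.9 0.0409
(0.02, 0.043) [337 126   5  10  44] [487.4 272.4] [6.3 2.9] 84.7 0.041
(0.02, 0.043) [302 170   9  41 114] [461.2 231.3] [ 5.4 26.9] 2.0 0.0378
(0.02, 0.043) [307 170  34 115 677] [468.6 200.8] [86.7 22. ] 82.0 0.0361
(0.02, 0.043) [305 300   9  27 105] [450.6 128.2] [14.4  6.6] 84.9 0.0352
(0.02, 0.043) [331 300   6  22  76] [469.  124.7] [18.9  4. ] 71.1 0.0302
(0.02, 0.043) [315 308  15   7  97] [461.8 134. ] [ 6.5 11.3] 84.6 0.041
(0.043, 0.055) [304 114   6  30 158] [464.8 276.1] [19.6  3.6] 84.0 0.0446
(0.043, 0.055) [332 114   5  29 142] [483.9 274.5] [19.   2.9] 85.0 0.0448
(0.043, 0.055) [312 116  18  26 381] [474.6 275.5] [16.2 11.7] 85.1 0.0515
(0.043, 0.055) [313 153  17  16 270] [472.8 253.5] [10.4 11.3] 84.4 0.0487
(0.043, 0.055) [ 298  175   14  116 1126] [455.5 200.7] [88.2  8.2] 84.8 0.0473
(0.043, 0.055) [ 333  174   11  116 1129] [480.2 198.6] [87.8  7.6] 85.0 0.0472
(0.043, 0.055) [315 296  15  13 187] [462.7 144.2] [13.9 11.1] 85.2 0.0493
(0.043, 0.055) [308 313   6  22 108] [451.5 125.4] [18.9  4. ] 87.6 0.0448
(0.043, 0.055) [332 312   5  23 112] [470.5 123.8] [19.5  3.3] 84.8 0.0449
(0.043, 0.055) [315 324  15  18 228] [460.7 122.2] [14.9 11.2] 84.1 0.0515
(0.055, 0.1) [ 307   67   27   54 1191] [476.4 296.5] [30.9 16. ] 85.0 0.0731
(0.055, 0.1) [312 137  18  16 239] [473.6 265.3] [ 9.8 11.5] 84.3 0.058
(0.055, 0.1) [315 315  16  10 153] [462.2 134.4] [ 9.5 11.5] 84.0 0.0586
(0.055, 0.1) [312 339  22  51 941] [459.1 102.4] [29.4 16. ] 84.6 0.0704
-0.0006389618437429301 -0.0010617515664270438
```

```bash
python3 - <<'E'
import cv2
im=cv2.imread('pics/w1.png')[50:400,240:400]
cv2.imwrite('pics/w1z.png',cv2.rotate(cv2.resize(im,None,fx=2.2,fy=2.2,interpolation=cv2.INTER_CUBIC),cv2.ROTATE_90_CLOCKWISE))
E
```

```text
(no output)
```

View pics/w1z.png

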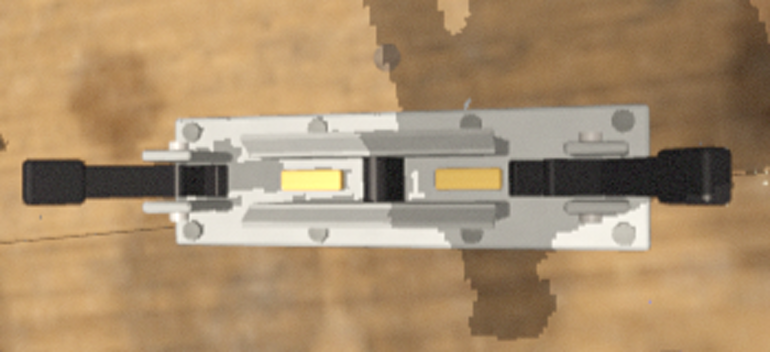

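```bash
python3 - <<'E'
from h import *
print(rel([.567,.402,.22],down(-.117)).round(4))
E
```

```text
[ 1.000e-04 -1.000e-03  1.710e-02  7.810e-02 -1.973e-01 -2.000e-02]
```

Call:
{"op": "step_arm", "data": {
  "plan": [
    [0,-0.001,0.005,0.02,-0.05,-0.01,1],
    [0,-0.001,0.01,0.04,-0.1,-0.02,1],
    [0,-0.001,0.017,0.06,-0.15,-0.02,1],
    [0,-0.001,0.017,0.078,-0.197,-0.02,1],
    [0,-0.001,0.017,0.078,-0.197,-0.02,1],
    [0,-0.001,0.017,0.078,-0.197,-0.02,1]
  ]
}}

```text
t: 4.15
tcp_pos: [0.5673, 0.4012, 0.2209]
orientation: [-3.135, 0.185, -0.002]
force: [-0.8, -0.0, -0.9]
finger_gap: 0.0855
```

```bash
python3 - <<'E'
from h import *
im,d,cm=snap('wrist','w2'); print(cur()[0],cur()[1].as_matrix().round(3),cur()[2]['t'])
from an import *
im,d,cm,W=load('w2')
c=np.array([.567,.388])
for z0,z1,r in [(.072,.079,.06),(.079,.095,.06),(.022,.032,.08)]:
    m=(np.hypot(W[...,0]-c[0],W[...,1]-c[1])<r)&(W[...,2]>z0)&(W[...,2]<z1); n,l,st,ce=cv2.connectedComponentsWithStats(m.astype(np.uint8))
    for i in range(1,n):
        if st[i,4]<40: continue
        P=W[l==i]; rc=cv2.minAreaRect((P[:,:2]*1000).astype(np.float32))
        print((z0,z1),st[i],np.round(rc[0],1),np.round(rc[1],1),round(rc[2],1),P[:,2].mean().round(4))
E
```

```text
[0.56717811 0.4008649  0.2209181 ] [[ 0.993 -0.118  0.001]
 [-0.118 -0.993  0.001]
 [ 0.001 -0.001 -1.   ]] 4.2
(0.079, 0.095) [ 311  175   20  120 2186] [565.9 388. ] [89.5 13.8] 82.9 0.0816
(0.022, 0.032) [ 298  172   13   97 1145] [552. 387.] [83.3 10. ] 83.1 0.0268
(0.022, 0.032) [ 330  172   13   97 1124] [579.  383.6] [83.9  9.9] 83.1 0.0268
```

View pics/w2.png

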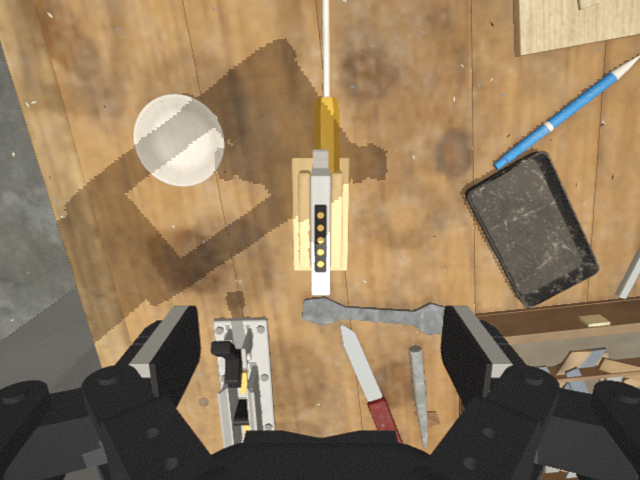

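```bash
python3 - <<'E'
from h import *
print(rel([.5659,.388,.12],down(-.122)).round(4),rel([.5659,.388,.046],down(-.122)).round(4))
E
```

```text
[-9.000e-04 -1.000e-03  3.700e-03  1.000e-04  1.300e-02  1.009e-01] [-9.000e-04 -1.000e-03  3.700e-03  1.000e-04  1.310e-02  1.749e-01]
```

Call:
{"op": "step_arm", "data": {
  "plan": [
    [-0.001,-0.001,0.004,0,0.007,0.05,0.6],
    [-0.001,-0.001,0.004,0,0.013,0.1,0.6],
    [-0.001,-0.001,0.004,0,0.013,0.14,0.6],
    [-0.001,-0.001,0.004,0,0.013,0.165,0.6],
    [-0.001,-0.001,0.004,0,0.013,0.175,0.6],
    [-0.001,-0.001,0.004,0,0.013,0.175,0.6]
  ],
  "newtons": 35
}}

```text
t: 4.95
tcp_pos: [0.5651, 0.3885, 0.0448]
orientation: [3.135, -0.191, -0.002]
force: [-0.3, -0.3, 0.8]
finger_gap: 0.0509
```

Call:
{"op": "step_arm", "data": {
  "plan": [
    [0,0,0,0,0,0,0.1],
    [0,0,0,0,0,0,0],
    [0,0,0,0,0,0,0],
    [0,0,0,0,0,0,0],
    [0,0,0,0,0,0,0]
  ],
  "newtons": 35
}}

```text
t: 5.58
tcp_pos: [0.5659, 0.3897, 0.0457]
orientation: [-3.136, 0.19, -0.001]
force: [-0.4, -0.7, 6.1]
finger_gap: 0.0135
```

```bash
python3 - <<'E'
from h import *
p,r,s=cur();print(p,s['finger_gap'],s['force'],s['t'])
E
```

```text
[0.56586017 0.38974145 0.04571047] 0.013464958951113817 [-0.38531437 -0.74811601  6.05656232] 5.575
```

Call:
{"op": "step_arm", "data": {
  "plan": [
    [0,0,0,0,0,-0.01,0],
    [0,0,0,0,0,-0.03,0],
    [0,0,0,0,0,-0.07,0],
    [0,0,0,0,0,-0.12,0],
    [0,0,0,0,0,-0.134,0],
    [0,0,0,0,0,-0.134,0]
  ]
}}

```text
t: 6.32
tcp_pos: [0.5653, 0.3897, 0.1795]
orientation: [-3.135, 0.19, 0.0]
force: [1.4, 0.2, -2.3]
finger_gap: 0.0134
```

```bash
python3 - <<'E'
from h import *
for i in range(3):
    p,r,s=cur();print(p,r.as_matrix()[:,0],s['finger_gap'],s['force'],s['t'])
    im,d,cm=snap('wrist','w3')
E
```

```text
[0.56533851 0.38971084 0.17949617] [ 9.92700721e-01 -1.20603364e-01 -3.28606949e-04] 0.013433678221770419 [ 1.42773221  0.20219209 -2.26997454] 6.325
[0.56435778 0.38914627 0.17721494] [ 0.99269363 -0.12062174 -0.00312271] 0.013369811805095482 [-0.01941254 -0.21476268 -2.48065749] 6.375
[0.56378205 0.38877078 0.1757653 ] [ 0.99267903 -0.1206812  -0.00493952] 0.013580286738300437 [-0.39690727 -0.04100617 -2.45064366] 6.425
```

View pics/w3.png

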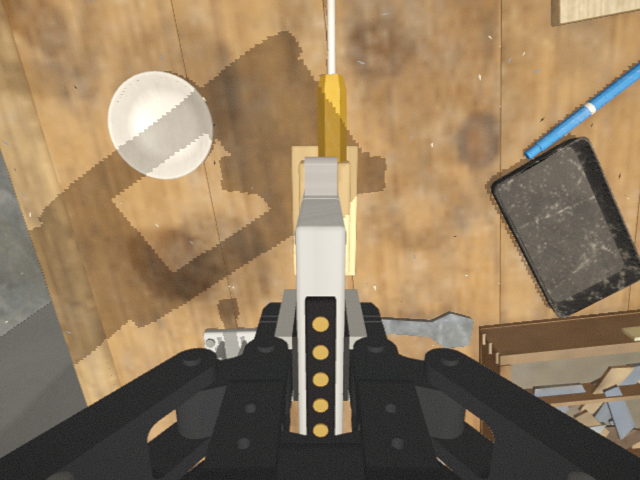

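Call:
{"op": "step_arm", "data": {
  "plan": [
    [0,0,0,0,0,0,0],
    [0,0,0,0,0,0,0]
  ]
}}

```text
t: 6.72
tcp_pos: [0.5645, 0.389, 0.1765]
orientation: [3.134, -0.19, -0.006]
force: [-0.7, 0.0, -1.6]
finger_gap: 0.0136
```

Call:
{"op": "step_arm", "data": {
  "plan": [
    [0,0,0,0,0,0,0],
    [0,0,0,0,0,0,0]
  ]
}}

```text
t: 6.98
tcp_pos: [0.5651, 0.3893, 0.1778]
orientation: [3.135, -0.19, -0.003]
force: [0.0, 0.3, -2.0]
finger_gap: 0.0135
```

```bash
python3 - <<'E'
from h import *
for i in range(2):
    p,r,s=cur();print(p,r.as_matrix()[:,0],s['finger_gap'],s['force'],s['t'],s['qd'].round(4))
    im,d,cm=snap('wrist','w4')
W=cloud(d,cm)
T=(W-p)@r.as_matrix()  # tool coords
m=(T[...,2]<-.015)&(np.abs(T[...,0])<.012)&(T[...,2]>-.06)&(T[...,1]<0)&(T[...,1]>-.07)
P=T[m];print(len(P),P.min(0),P.max(0))
# end face lug & top
for y in np.arange(-.07,0,.005):
    q=P[(P[:,1]>=y)&(P[:,1]<y+.005)]
    if len(q): print(round(y,3),len(q),q[:,0].min().round(4),q[:,0].max().round(4),q[:,2].min().round(4))
E
```

```text
[0.56506653 0.38931504 0.17783687] [ 0.99268541 -0.12071248 -0.00204214] 0.013477392634818681 [ 0.02201449  0.31957272 -1.95096364] 6.975 [-0.0006 -0.0036 -0.0013 -0.0006  0.0006  0.0002]
[0.56507185 0.38931882 0.17792611] [ 0.99268619 -0.12070751 -0.00195669] 0.013511968342478536 [ 0.64427491  0.50455665 -1.77105292] 7.025 [ 0.0008 -0.002   0.0001  0.0006  0.0005  0.0006]
10622 [-0.01199795 -0.04374274 -0.05998922] [ 1.19989320e-02 -8.66583995e-07 -1.50116396e-02]
-0.045 1319 -0.0072 0.0072 -0.0363
-0.04 872 -0.0074 0.0072 -0.0363
-0.035 840 -0.007 0.0069 -0.036
-0.03 804 -0.0071 0.0069 -0.0362
-0.025 979 -0.0071 0.0067 -0.0402
-0.02 773 -0.007 0.0069 -0.0404
-0.015 2881 -0.012 0.012 -0.0599
-0.01 1141 -0.0106 0.0108 -0.06
-0.005 1013 -0.0092 0.0091 -0.0473
```

```bash
python3 - <<'E'
from h import *
print(rel([.4679,.2011,.178],down(-.089)).round(4))
E
```

```text
[ 0.0009  0.0019 -0.0321 -0.0738  0.1986  0.0003]
```

Call:
{"op": "step_arm", "data": {
  "plan": [
    [0,0.002,-0.01,-0.01,0.027,-0.005,0],
    [0,0.002,-0.02,-0.025,0.067,-0.005,0],
    [0,0.002,-0.032,-0.042,0.113,-0.005,0],
    [0,0.002,-0.032,-0.058,0.157,-0.005,0],
    [0,0.002,-0.032,-0.068,0.184,0,0],
    [0,0.002,-0.032,-0.074,0.199,0,0],
    [0,0.002,-0.032,-0.074,0.199,0,0],
    [0,0.002,-0.032,-0.074,0.199,0,0],
    [0,0.002,-0.032,-0.074,0.199,0,0]
  ]
}}

```text
t: 8.2
tcp_pos: [0.468, 0.2015, 0.1784]
orientation: [3.138, -0.138, 0.0]
force: [-0.8, -0.4, -2.2]
finger_gap: 0.0138
```

```bash
python3 - <<'E'
from h import *
for c in ('wrist','side','top'):
    p,r,s=cur();print(p,r.as_rotvec(),s['finger_gap'],s['force'],s['t'])
    im,d,cm=snap(c,c[0]+'5')
print(rel([.4679,.2011,.1],down(-.089)).round(4))
im=cv2.imread('pics/s5.png'); cv2.imwrite('pics/s5z.png',cv2.resize(im[120:320,250:420],None,fx=3,fy=3))
E
```

```text
[0.46800117 0.20146274 0.17842877] [ 3.13789613e+00 -1.38446588e-01  3.84715983e-04] 0.01380280643004963 [-0.78206917 -0.35343394 -2.16262461] 8.2
[0.46788692 0.20136336 0.17829066] [ 3.13775078e+00 -1.38469214e-01  3.06921951e-05] 0.013518554916791973 [ 0.51548881  0.18684605 -1.48312615] 8.25
[0.46777238 0.20128694 0.17822159] [ 3.13768066e+00 -1.38471959e-01 -2.15196071e-04] 0.013246877982174854 [-0.30059318  0.53122042 -2.22195355] 8.3
[ 0.001   0.0002  0.0007  0.0002 -0.      0.0781]
```

View pics/w5.png

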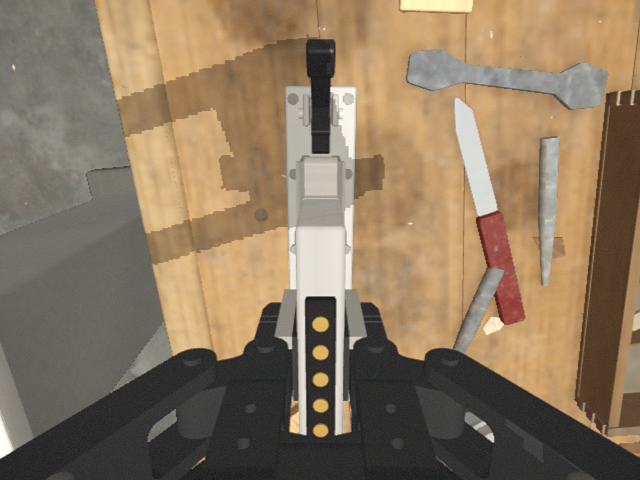

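View pics/s5z.png

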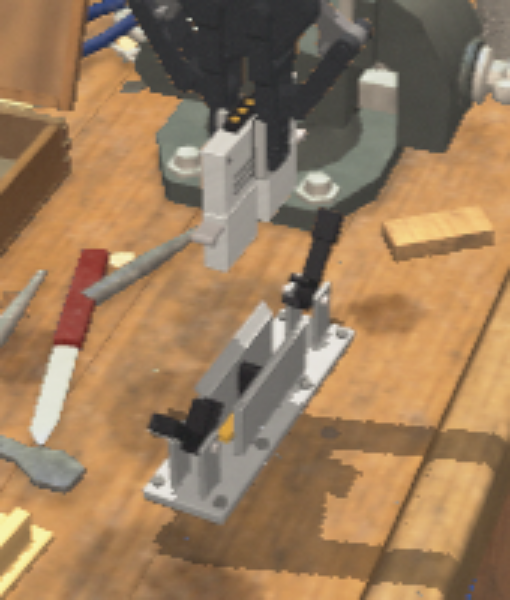

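Call:
{"op": "step_arm", "data": {
  "plan": [
    [0.001,0,0,0,0,0.02,0],
    [0.001,0,0,0,0,0.05,0],
    [0.001,0,0,0,0,0.075,0],
    [0.001,0,0,0,0,0.09,0],
    [0.001,0,0,0,0,0.098,0],
    [0.001,0,0,0,0,0.098,0],
    [0.001,0,0,0,0,0.098,0]
  ]
}}

```text
t: 9.22
tcp_pos: [0.4683, 0.2008, 0.0812]
orientation: [-3.138, 0.14, -0.003]
force: [0.8, -0.2, -2.5]
finger_gap: 0.0136
```

```bash
python3 - <<'E'
from h import *
for c in ('wrist','side'):
    p,r,s=cur();print(p,r.as_rotvec(),s['finger_gap'],s['force'],s['torque'],s['t'])
    im,d,cm=snap(c,c[0]+'6')
print(rel([.4679,.2011,.068],down(-.089)).round(4))
im=cv2.imread('pics/s6.png'); cv2.imwrite('pics/s6z.png',cv2.resize(im[160:310,280:390],None,fx=4,fy=4))
E
```

```text
[0.46834432 0.20084176 0.08121989] [-3.13796356e+00  1.39574128e-01 -2.50220637e-03] 0.013561924418958676 [ 0.75345819 -0.20188736 -2.48743277] [ 0.04994308 -0.03691672  0.06737442] 9.225
[0.46835408 0.20082104 0.08126014] [-3.13792125e+00  1.39641446e-01 -2.71046022e-03] 0.013774350064670118 [ 0.1105522   0.23500677 -2.50879054] [ 0.01674814 -0.05485662 -0.03492425] 9.275
[-0.0006 -0.0016  0.     -0.0005 -0.0003  0.0132]
```

View pics/w6.png

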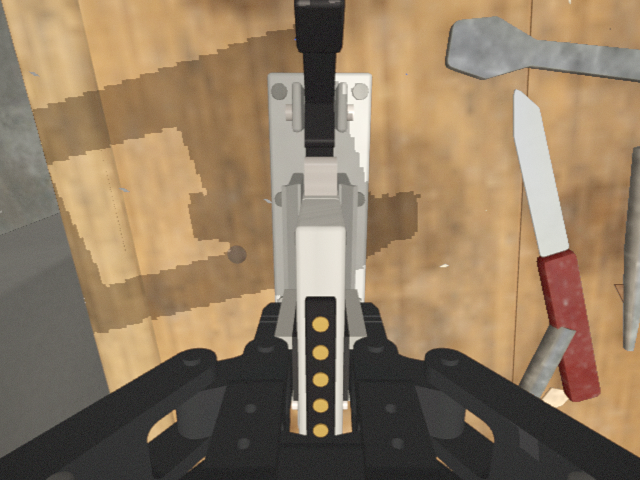

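View pics/s6z.png

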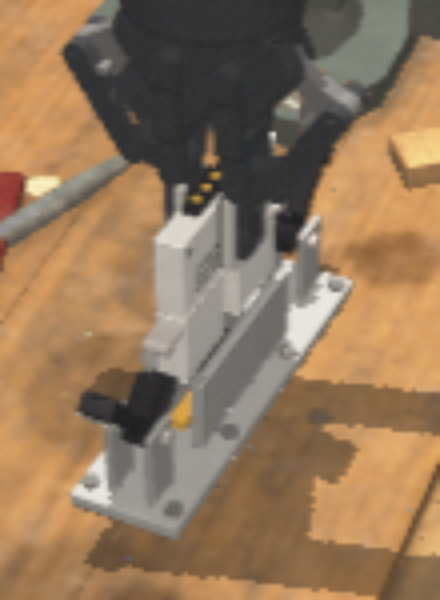

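```bash
python3 - <<'E'
from an import *
im,d,cm,W=load('w6')
a=-.089; ex=np.array([np.cos(a),np.sin(a)]); ey=np.array([-np.sin(a),np.cos(a)])
D=np.stack([(W[...,:2]-[.4678,.1998])@ex,(W[...,:2]-[.4678,.1998])@ey,W[...,2]],-1)
v,u=np.mgrid[:480,:640]
b=(D[...,2]>.004)&(D[...,2]<.011)&(abs(D[...,0])<.04)&(v>60)&(v<200)
P=D[b];print('base',np.percentile(P,[.5,99.5],axis=0).round(4))
m=(D[...,2]>.05)&(abs(D[...,0])<.009)&(D[...,1]<.055)&(D[...,1]>.03)&(v<300)
P=D[m];print('mod',len(P),np.percentile(P,[.5,50,99.5],axis=0).round(4))
l=(v>158)&(v<195)&(u>306)&(u<336); print('lug',np.nanpercentile(D[l],[1,50,99],axis=0).round(4))
for row in range(150,300,12): print(row,D[row,320].round(4),D[row,330].round(4))
E
```

```text
base [[-0.0258  0.0305  0.0049]
 [ 0.0257  0.0924  0.0105]]
mod 4735 [[-0.0066  0.0301  0.0701]
 [ 0.0004  0.0435  0.1144]
 [ 0.0073  0.0548  0.1169]]
lug [[-0.0046  0.0447  0.0701]
 [ 0.0006  0.0513  0.0715]
 [ 0.0058  0.0576  0.073 ]]
150 [0.0002 0.0586 0.0459] [0.0045 0.0585 0.0448]
162 [0.0002 0.0566 0.0718] [0.0039 0.0564 0.0708]
174 [0.0002 0.0522 0.0717] [0.0039 0.0523 0.0724]
186 [0.0002 0.0477 0.0713] [0.0039 0.0479 0.0723]
198 [0.0002 0.0441 0.0758] [0.0038 0.0441 0.0762]
210 [0.0002 0.0442 0.0957] [0.0034 0.0443 0.0958]
222 [0.0002 0.0443 0.1106] [0.003  0.0444 0.1112]
234 [0.0002 0.0421 0.1152] [0.0029 0.042  0.115 ]
246 [0.0002 0.0388 0.1159] [0.0029 0.0389 0.116 ]
258 [0.0002 0.0354 0.1159] [0.003 0.035 0.115]
270 [0.0002 0.0319 0.1161] [0.003  0.0313 0.1145]
282 [0.0002 0.028  0.1153] [0.003  0.0282 0.1159]
294 [0.0002 0.0246 0.116 ] [0.003  0.0241 0.1149]
```

Call:
{"op": "step_arm", "data": {
  "plan": [
    [-0.0006,-0.0016,0,-0.0003,-0.0005,0.003,0],
    [-0.0006,-0.0016,0,-0.0003,-0.0005,0.007,0],
    [-0.0006,-0.0016,0,-0.0003,-0.0005,0.01,0],
    [-0.0006,-0.0016,0,-0.0003,-0.0005,0.012,0],
    [-0.0006,-0.0016,0,-0.0003,-0.0005,0.012,0]
  ]
}}

```text
t: 9.95
tcp_pos: [0.4671, 0.201, 0.0679]
orientation: [3.138, -0.14, -0.004]
force: [0.3, -0.1, -2.2]
finger_gap: 0.0134
```

```bash
python3 - <<'E'
from h import *
for c in ('wrist','side'):
    p,r,s=cur();print(p,r.as_rotvec(),s['finger_gap'],s['force'],s['torque'],s['t'])
    im,d,cm=snap(c,c[0]+'7')
E
```

```text
[0.4670768  0.20104391 0.06794637] [ 3.13779184 -0.1397744  -0.00350191] 0.013390371191727216 [ 0.30089337 -0.11637793 -2.16050411] [-0.03074584  0.03310404 -0.03621552] 9.95
[0.4672384  0.20109275 0.0681382 ] [ 3.13789149e+00 -1.39688662e-01 -2.94159520e-03] 0.01314287082482496 [-0.00337375 -0.13063247 -1.37603362] [-0.01966691  0.00455563  0.01435186] 10.0
```

Call:
{"op": "step_arm", "data": {
  "plan": [
    [0,0,0,0,0,0.001,0],
    [0,0,0,0,0,0.002,0],
    [0,0,0,0,0,0.002,0]
  ]
}}

```text
t: 10.42
tcp_pos: [0.4672, 0.2011, 0.0662]
orientation: [3.138, -0.14, -0.003]
force: [-0.4, -0.6, -2.4]
finger_gap: 0.0136
```

Call:
{"op": "step_arm", "data": {
  "plan": [
    [0,0,0,0,0,0.001,0],
    [0,0,0,0,0,0.0015,0]
  ]
}}

```text
t: 10.68
tcp_pos: [0.4674, 0.2012, 0.065]
orientation: [3.138, -0.14, -0.002]
force: [0.0, -0.9, 2.5]
finger_gap: 0.0136
```

```bash
python3 - <<'E'
from an import *
for c in ('wrist',):
    p,r,s=cur();print(p,r.as_rotvec(),s['finger_gap'],s['force'],s['torque'],s['t'])
    im,d,cm=snap(c,c[0]+'8')
W=cloud(d,cm)
print('casetop z',np.nanmedian(W[240:290,304:306,2]),np.nanmedian(W[240:290,334:338,2]))
E
```

```text
[0.46739119 0.20117396 0.06499283] [ 3.13808716e+00 -1.39743051e-01 -2.39161731e-03] 0.013567031392239932 [ 0.00677722 -0.89258352  2.50316734] [-0.11889261  0.26424976 -0.06967059] 10.675
casetop z 0.0993627490463006 0.09935374709779536
```

View pics/w8.png

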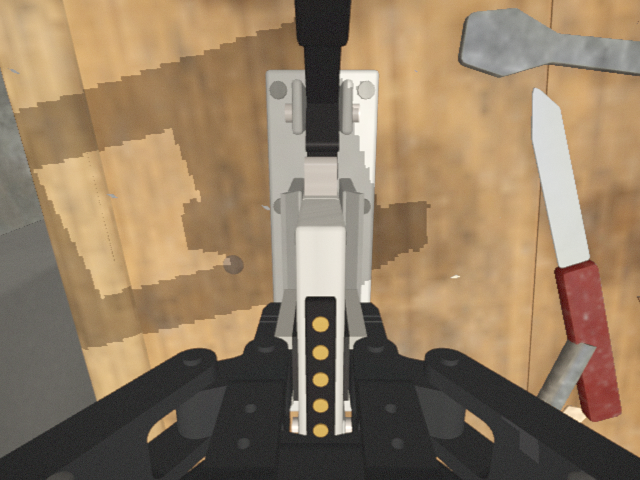

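Call:
{"op": "step_arm", "data": {
  "plan": [
    [0,0,0,0,0,0,0.05],
    [0,0,0,0,0,0,0.15],
    [0,0,0,0,0,0,0.3],
    [0,0,0,0,0,0,0.35]
  ]
}}

```text
t: 11.22
tcp_pos: [0.4674, 0.2011, 0.0648]
orientation: [3.138, -0.14, -0.002]
force: [-0.9, 0.0, 0.6]
finger_gap: 0.0299
```

```bash
python3 - <<'E'
from an import *
for c in ('wrist','side'):
    p,r,s=cur();print(p,r.as_rotvec(),s['finger_gap'],s['force'],s['torque'],s['t'])
    im,d,cm=snap(c,c[0]+'9')
im=cv2.imread('pics/s9.png'); cv2.imwrite('pics/s9z.png',cv2.resize(im[160:310,280:390],None,fx=4,fy=4))
im,d,cm,W=load('w9')
print('casetop z',np.nanmedian(W[240:290,304:306,2]),np.nanmedian(W[240:290,334:338,2]))
E
```

```text
[0.46740515 0.20113565 0.06475505] [ 3.13807920e+00 -1.39787879e-01 -2.13471251e-03] 0.029945529695112032 [-0.92797829  0.04459508  0.58270416] [-0.00974641  0.01610005 -0.07453511] 11.225
[0.4673782  0.20112109 0.06473679] [ 3.13803383e+00 -1.39806322e-01 -2.26812218e-03] 0.030042327493530727 [-0.02816584  0.30744827 -0.34578217] [ 0.00359202 -0.00405882 -0.01797176] 11.275
casetop z 0.09948793333317482 0.09940586189789194
```

View pics/w9.png

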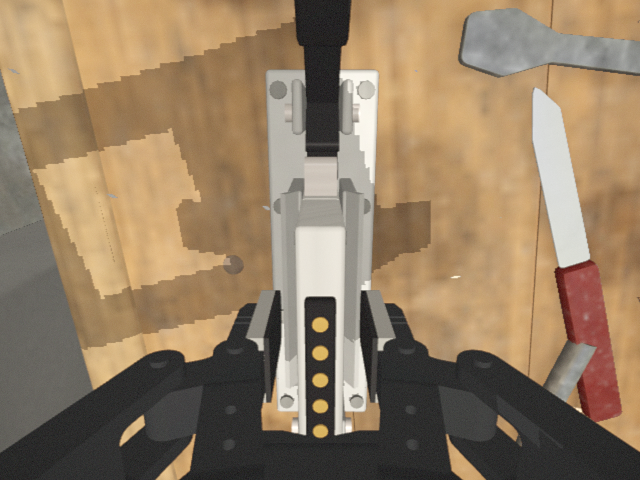

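View pics/s9z.png

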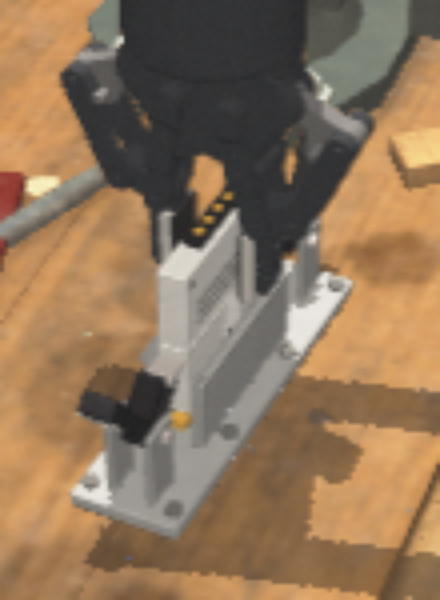

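Call:
{"op": "step_arm", "data": {
  "plan": [
    [0,0,0,0,0,-0.01,0.4],
    [0,0,0,0,0,-0.04,0.45],
    [0,0,0,0,0,-0.09,0.3],
    [0,0,0,0,0,-0.12,0],
    [0,0,0,0,0,-0.13,0],
    [0,0,0,0,0,-0.13,0]
  ]
}}

```text
t: 12.08
tcp_pos: [0.4676, 0.2012, 0.195]
orientation: [3.138, -0.14, -0.001]
force: [-1.0, 0.0, -1.0]
finger_gap: -0.0
```

```bash
python3 - <<'E'
from an import *
for c in ('wrist',):
    p,r,s=cur();print(p,r.as_rotvec(),s['finger_gap'],s['force'],s['t'])
    im,d,cm=snap(c,c[0]+'10')
W=cloud(d,cm)
T=(W-p)@r.as_matrix()
m=(abs(T[...,1])<.02)&(T[...,2]>-.05)&(T[...,2]<.005)&(abs(T[...,0])<.05)
print('fingers tool',np.percentile(T[m],[1,50,99],axis=0).round(4))
a=-.089; ex=np.array([np.cos(a),np.sin(a)]); ey=np.array([-np.sin(a),np.cos(a)])
D=np.stack([(W[...,:2]-[.4678,.1998])@ex,(W[...,:2]-[.4678,.1998])@ey,W[...,2]],-1)
for s_ in (1,-1):
    m=(abs(D[...,0])<.012)&(s_*D[...,1]>.08)&(s_*D[...,1]<.13)&(D[...,2]>.05)&(D[...,2]<.09)
    P=D[m]; print(len(P),np.percentile(P,[1,50,99],axis=0).round(4))
    # outer edge angle
m=(abs(D[...,0])<.006)&(abs(D[...,1])<.044)&(D[...,2]>.09)&(D[...,2]<.12); P=D[m]
if len(P): print('top',np.polyfit(P[:,1],P[:,2],1),np.percentile(P,[1,50,99],axis=0).round(4))
E
```

```text
[0.4676338  0.20121185 0.19499757] [ 3.13823385e+00 -1.39806318e-01 -1.24231914e-03] -4.6358682800561906e-05 [-1.02658218  0.00190184 -0.97416789] 12.075
fingers tool [[-0.0303 -0.0137 -0.0499]
 [ 0.0001 -0.0107 -0.04  ]
 [ 0.0301  0.0095 -0.0048]]
1390 [[-0.0077  0.0806  0.0521]
 [-0.0002  0.0987  0.0745]
 [ 0.0077  0.1118  0.0827]]Traceback (most recent call last):
  File "<stdin>", line 13, in <module>
    return _quantile_unchecked(
        a, q, axis, out, overwrite_input, method, keepdims, weights)
    return _ureduce(a,
                    func=_quantile_ureduce_func,
    ...<5 lines>...
                    overwrite_input=overwrite_input,
                    method=method)
    r = func(a, **kwargs)
    result = _quantile(arr,
                       quantiles=q,
    ...<2 lines>...
                       out=out,
                       weights=wgt)
    slices_having_nans = np.isnan(arr[-1, ...])
                                  ~~~^^^^^^^^^
IndexError: index -1 is out of bounds for axis 0 with size 0
```

View pics/w10.png

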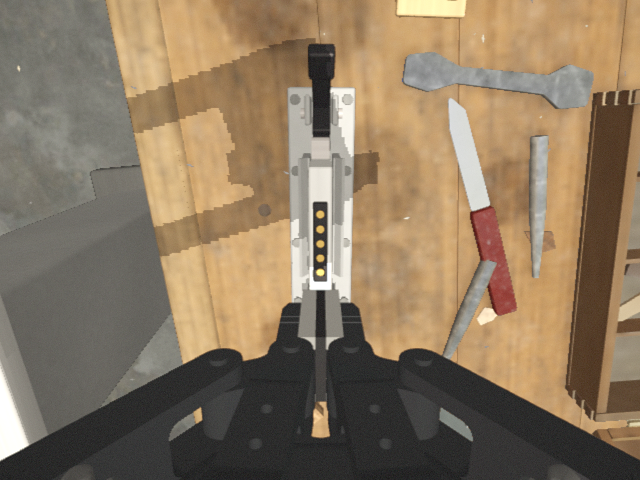

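```bash
cat > lev.py <<'E'
from an import *
A=-.089; EX=np.array([np.cos(A),np.sin(A)]); EY=np.array([-np.sin(A),np.cos(A)]); O=np.array([.4678,.1998])
def dw(x,y,z): return np.r_[O+x*EX+y*EY,z]
def wd(p): d=np.array(p)[:2]-O; return np.r_[d@EX,d@EY,p[2]]
def tcp_for(side,th,gap=0,depth=.009):
    y=.074+.055*np.sin(th)+.005*np.cos(th); z=.039+.055*np.cos(th)-.005*np.sin(th)
    return dw(0,side*(y+.011+gap),z-depth)
def show(side,ths,gap=0):
    p0,R0,s=cur(); print('now',wd(p0).round(4),s['t'])
    for t in ths: print(round(t,2),rel(tcp_for(side,t,gap),down(A),p0,R0).round(4).tolist())
E
python3 - <<'E'
from lev import *
p,r,s=cur(); print(wd(p))
print(rel(dw(0,.131,.195),down(A)).round(4)); print(rel(dw(0,.131,.068),down(A)).round(4))
E
```

```text
[-0.00094956  0.0011318   0.19382592]
[ 0.001   0.0028 -0.      0.0009 -0.1299 -0.0013]
[ 0.001   0.0028 -0.      0.0013 -0.13    0.1257]
```

Call:
{"op": "step_arm", "data": {
  "plan": [
    [0.001,0.003,0,0,-0.05,0.0,0],
    [0.001,0.003,0,0.001,-0.1,0.015,0],
    [0.001,0.003,0,0.001,-0.13,0.06,0],
    [0.001,0.003,0,0.001,-0.13,0.1,0],
    [0.001,0.003,0,0.001,-0.13,0.12,0],
    [0.001,0.003,0,0.001,-0.13,0.126,0],
    [0.001,0.003,0,0.001,-0.13,0.126,0]
  ]
}}

```text
t: 13.0
tcp_pos: [0.4804, 0.3303, 0.0692]
orientation: [-3.138, 0.141, -0.003]
force: [0.1, 0.8, 0.4]
finger_gap: -0.0
```

```bash
python3 - <<'E'
from lev import *
im,d,cm=snap('side','s11')
cv2.imwrite('pics/s11z.png',cv2.resize(im[160:310,260:390,::-1],None,fx=4,fy=4))
print(cur()[2]['force'])
show(1,[.72,.66,.6,.54,.48,.42,.4])
E
```

```text
[ 0.82002288  0.8354249  -0.04010801]
now [0.0014 0.1315 0.0701] 13.05
0.72 [-0.0016, -0.0032, -0.0006, -0.0014, 0.0065, 0.002]
0.66 [-0.0016, -0.0032, -0.0006, -0.0014, 0.0088, -0.0003]
0.6 [-0.0016, -0.0032, -0.0006, -0.0014, 0.0113, -0.0025]
0.54 [-0.0016, -0.0032, -0.0006, -0.0014, 0.0139, -0.0046]
0.48 [-0.0016, -0.0032, -0.0006, -0.0014, 0.0166, -0.0064]
0.42 [-0.0016, -0.0032, -0.0006, -0.0014, 0.0195, -0.0081]
0.4 [-0.0016, -0.0032, -0.0006, -0.0014, 0.0205, -0.0087]
```

View pics/s11z.png

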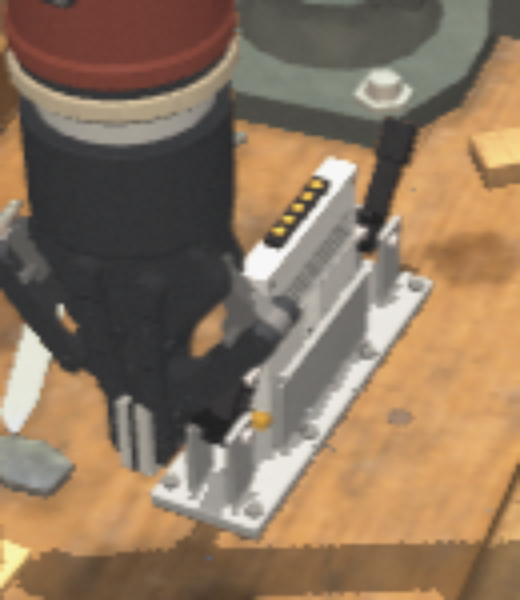

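Call:
{"op": "step_arm", "data": {
  "plan": [
    [-0.001,-0.002,0,-0.001,0.004,0.001,0],
    [-0.001,-0.002,0,-0.001,0.0075,0,0],
    [-0.001,-0.002,0,-0.001,0.01,-0.002,0],
    [-0.001,-0.002,0,-0.001,0.0125,-0.004,0],
    [-0.001,-0.002,0,-0.001,0.0125,-0.004,0]
  ]
}}

```text
t: 13.68
tcp_pos: [0.4784, 0.3188, 0.0737]
orientation: [-3.137, 0.14, -0.002]
force: [1.2, 4.8, 2.4]
finger_gap: -0.0002
```

```bash
python3 - <<'E'
from lev import *
im,d,cm=snap('side','s12')
cv2.imwrite('pics/s12z.png',cv2.resize(im[160:310,260:390,::-1],None,fx=4,fy=4))
print(cur()[2]['force'])
show(1,[.6,.56,.52,.48,.44,.4])
E
```

```text
[0.70365511 4.8328498  2.48657818]
now [-1.000e-04  1.195e-01  7.360e-02] 13.725
0.6 [-0.001, -0.0009, -0.0, 0.0001, -0.0007, 0.0011]
0.56 [-0.001, -0.0009, -0.0, 0.0001, 0.001, -0.0003]
0.52 [-0.001, -0.0009, -0.0, 0.0001, 0.0028, -0.0016]
0.48 [-0.001, -0.0009, -0.0, 0.0001, 0.0047, -0.0028]
0.44 [-0.001, -0.0009, -0.0, 0.0001, 0.0065, -0.004]
0.4 [-0.001, -0.0009, -0.0, 0.0001, 0.0085, -0.0051]
```

View pics/s12z.png

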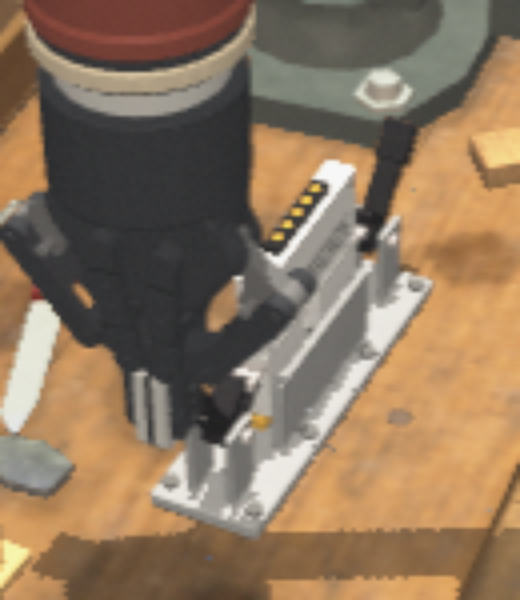

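Call:
{"op": "step_arm", "data": {
  "plan": [
    [0,0,0,0,0.0025,-0.002,0],
    [0,0,0,0,0.005,-0.0035,0],
    [0,0,0,0,0.0075,-0.005,0],
    [0,0,0,0,0.009,-0.006,0],
    [0,0,0,0,0.009,-0.006,0]
  ]
}}

```text
t: 14.35
tcp_pos: [0.4776, 0.31, 0.0795]
orientation: [-3.137, 0.14, -0.001]
force: [1.1, 5.5, 2.3]
finger_gap: 0.0001
```

```bash
python3 - <<'E'
from lev import *
im,d,cm=snap('wrist','w13')
print(cur()[2]['force'])
show(1,[.48,.44,.4])
W=cloud(d,cm); 
D=np.stack([(W[...,:2]-O)@EX,(W[...,:2]-O)@EY,W[...,2]],-1)
m=(abs(D[...,0])<.01)&(D[...,1]>.075)&(D[...,1]<.13)&(D[...,2]>.05)&(D[...,2]<.11); P=D[m]
for y in np.arange(.075,.13,.003):
    q=P[(P[:,1]>=y)&(P[:,1]<y+.003)]
    if len(q): print(round(y,3),len(q),q[:,2].max().round(4))
E
```

```text
[0.56692099 5.48816956 2.48857653]
now [-1.000e-04  1.106e-01  7.950e-02] 14.4
0.48 [-0.001, -0.0009, 0.0, 0.0, -0.0042, 0.003]
0.44 [-0.001, -0.0009, 0.0, 0.0001, -0.0024, 0.0019]
0.4 [-0.001, -0.0009, 0.0, 0.0001, -0.0004, 0.0008]
0.114 33 0.1079
0.117 571 0.1098
0.12 1495 0.11
```

View pics/w13.png

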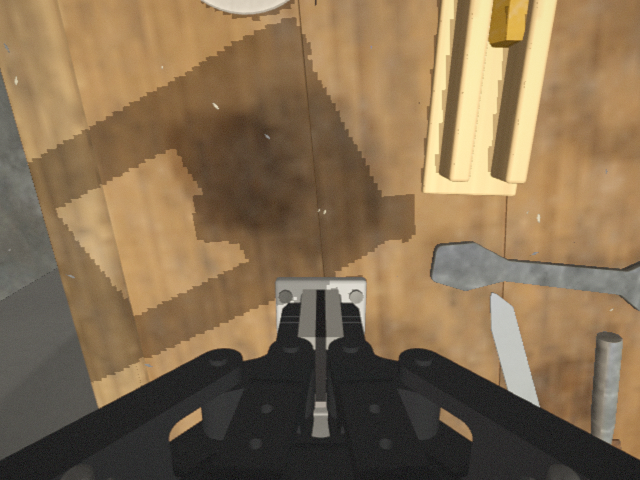

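```bash
python3 - <<'E'
from lev import *
im,d,cm,W=load('top0')
for y in np.arange(-.12,.1,.02):
    print(round(y,2),[ (round(float(np.max(W[m][:,2])),3) if (m:=(abs(W[...,0]-x)<.01)&(abs(W[...,1]-y)<.01)).any() else None) for x in np.arange(.36,.62,.02)])
p,r,s=cur();print(rel(dw(0,-.131,.18),down(A)).round(4),rel(dw(0,-.131,.068),down(A)).round(4))
E
```

```text
-0.12 [0.005, 0.085, 0.004, 0.12, 0.153, 0.162, 0.166, 0.166, 0.164, 0.166, 0.164, 0.154, 0.107]
-0.1 [0.003, 0.091, 0.1, 0.122, 0.154, 0.165, 0.166, 0.167, 0.165, 0.166, 0.164, 0.154, 0.109]
-0.08 [0.109, 0.113, 0.114, 0.122, 0.153, 0.165, 0.166, 0.165, 0.166, 0.167, 0.165, 0.154, 0.11]
-0.06 [0.106, 0.112, 0.114, 0.121, 0.152, 0.166, 0.166, 0.166, 0.165, 0.166, 0.164, 0.154, 0.11]
-0.04 [0.004, 0.119, 0.016, 0.119, 0.154, 0.165, 0.166, 0.165, 0.165, 0.165, 0.164, 0.154, 0.11]
-0.02 [0.004, 0.131, 0.016, 0.017, 0.015, 0.003, 0.168, 0.164, 0.165, 0.165, 0.163, 0.042, 0.035]
0.0 [0.004, 0.129, 0.015, 0.016, 0.017, 0.014, 0.02, 0.034, 0.028, 0.023, 0.022, 0.023, 0.034]
0.02 [0.003, 0.005, 0.004, 0.016, 0.015, 0.004, 0.003, 0.02, 0.02, 0.021, 0.022, 0.021, 0.022]
0.04 [0.004, 0.004, 0.004, 0.004, 0.003, 0.004, 0.003, 0.003, 0.004, 0.003, 0.013, 0.013, 0.004]
0.06 [0.004, 0.003, 0.003, 0.004, 0.004, 0.005, 0.005, 0.003, 0.005, 0.005, 0.011, 0.015, 0.003]
0.08 [0.002, 0.004, 0.004, 0.005, 0.005, 0.078, 0.003, 0.006, 0.005, 0.003, 0.005, 0.015, 0.013]
[-1.000e-03 -9.000e-04  0.000e+00  1.000e-04  2.415e-01 -1.007e-01] [-0.001  -0.0009  0.      0.      0.2416  0.0113]
```

Call:
{"op": "step_arm", "data": {
  "plan": [
    [0,0,0,0,-0.008,0.0,0],
    [0,0,0,0,-0.006,-0.05,0],
    [0,0,0,0,0.03,-0.09,0],
    [0,0,0,0,0.08,-0.095,0],
    [0,0,0,0,0.135,-0.095,0],
    [0,0,0,0,0.19,-0.09,0],
    [0,0,0,0,0.235,-0.07,0],
    [0,0,0,0,0.242,-0.03,0],
    [0,0,0,0,0.242,0.0,0],
    [0,0,0,0,0.242,0.011,0],
    [0,0,0,0,0.242,0.011,0]
  ]
}}

```text
t: 15.78
tcp_pos: [0.4548, 0.0682, 0.0673]
orientation: [3.138, -0.139, -0.004]
force: [-0.2, -0.0, 0.9]
finger_gap: -0.0002
```

```bash
python3 - <<'E'
from lev import *
im,d,cm=snap('wrist','w14')
im2,d2,cm2=snap('side','s14')
cv2.imwrite('pics/s14z.png',cv2.resize(im2[160:310,260:400,::-1],None,fx=4,fy=4))
print(cur()[2]['force'])
show(-1,[.72,.65,.6,.55,.5,.45,.4,.35,.3])
W=cloud(d,cm); 
D=np.stack([(W[...,:2]-O)@EX,(W[...,:2]-O)@EY,W[...,2]],-1)
def prof(lo,hi,zl,zh):
  m=(abs(D[...,0])<.005)&(D[...,1]>lo)&(D[...,1]<hi)&(D[...,2]>zl)&(D[...,2]<zh); P=D[m]
  for y in np.arange(lo,hi,.005):
    q=P[(P[:,1]>=y)&(P[:,1]<y+.005)]
    if len(q): print(round(y,3),len(q),np.median(q[:,2]).round(4),q[:,2].max().round(4))
prof(.06,.12,.04,.11); print(); prof(-.05,.05,.09,.12)
E
```

```text
[0.26122969 0.05837054 0.30032182]
now [ 0.0002 -0.132   0.0689] 15.875
0.72 [0.0007, -0.0008, 0.0006, -0.0002, -0.0069, 0.0008]
0.65 [0.0007, -0.0008, 0.0006, -0.0002, -0.0097, -0.0019]
0.6 [0.0007, -0.0008, 0.0006, -0.0002, -0.0118, -0.0037]
0.55 [0.0007, -0.0008, 0.0006, -0.0002, -0.014, -0.0054]
0.5 [0.0007, -0.0008, 0.0006, -0.0002, -0.0162, -0.007]
0.45 [0.0007, -0.0008, 0.0006, -0.0002, -0.0185, -0.0085]
0.4 [0.0007, -0.0008, 0.0006, -0.0002, -0.0209, -0.0098]
0.35 [0.0007, -0.0008, 0.0006, -0.0002, -0.0234, -0.0111]
0.3 [0.0007, -0.0008, 0.0006, -0.0002, -0.0259, -0.0122]

-0.045 884 0.0984 0.1008
-0.04 942 0.0987 0.1012
-0.035 277 0.0985 0.1002
```

View pics/w14.png

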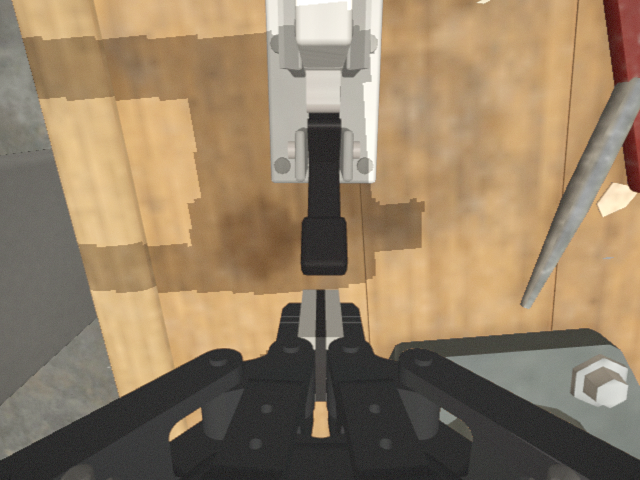

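View pics/s14z.png

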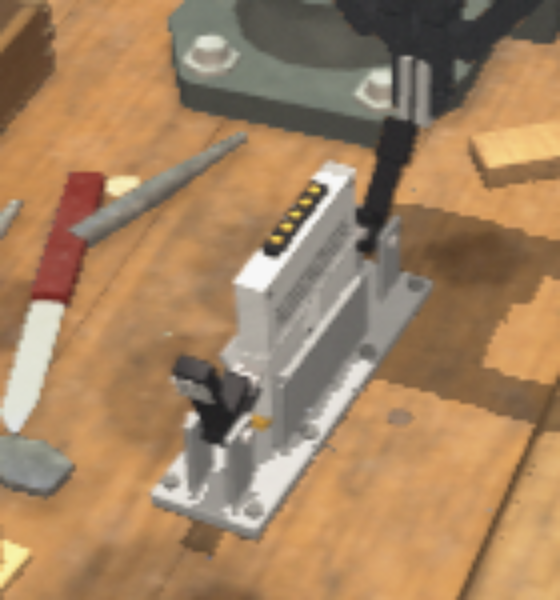

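Call:
{"op": "step_arm", "data": {
  "plan": [
    [0,-0.001,0,0,-0.004,0.001,0],
    [0,-0.001,0,0,-0.008,0,0],
    [0,-0.001,0,0,-0.0105,-0.0025,0],
    [0,-0.001,0,0,-0.013,-0.005,0],
    [0,-0.001,0,0,-0.0155,-0.007,0],
    [0,-0.001,0,0,-0.0155,-0.007,0]
  ]
}}

```text
t: 16.62
tcp_pos: [0.4573, 0.0834, 0.0754]
orientation: [3.137, -0.139, -0.001]
force: [0.5, -5.0, 2.2]
finger_gap: 0.0002
```

```bash
python3 - <<'E'
from lev import *
im2,d2,cm2=snap('side','s15')
cv2.imwrite('pics/s15z.png',cv2.resize(im2[160:310,260:400,::-1],None,fx=4,fy=4))
print(cur()[2]['force'])
show(-1,[.55,.5,.45,.4,.35,.3,.25])
E
```

```text
[ 0.72715494 -3.76088186  1.84739922]
now [-0.     -0.1169  0.0754] 16.675
0.55 [0.0012, 0.0003, 0.0004, 0.0, 0.0011, 0.0011]
0.5 [0.0012, 0.0003, 0.0004, 0.0, -0.0011, -0.0005]
0.45 [0.0012, 0.0003, 0.0004, 0.0, -0.0035, -0.002]
0.4 [0.0012, 0.0003, 0.0004, 0.0, -0.0059, -0.0033]
0.35 [0.0012, 0.0003, 0.0004, 0.0, -0.0083, -0.0046]
0.3 [0.0012, 0.0003, 0.0004, 0.0, -0.0109, -0.0057]
0.25 [0.0012, 0.0003, 0.0004, 0.0, -0.0134, -0.0067]
```

View pics/s15z.png

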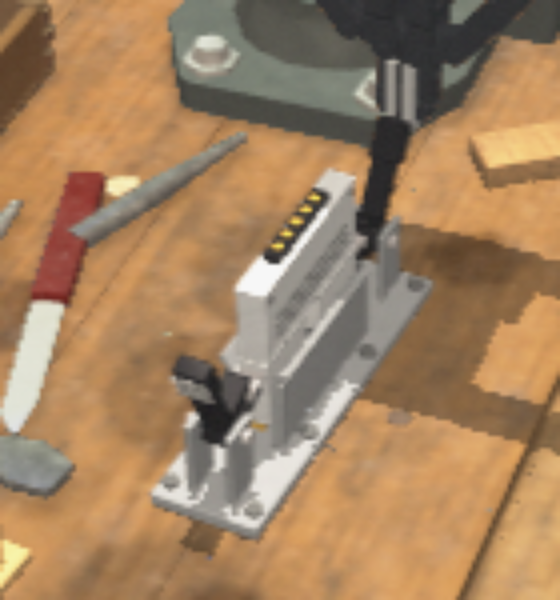

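Call:
{"op": "step_arm", "data": {
  "plan": [
    [0.001,0,0,0,-0.0025,-0.0015,0],
    [0.001,0,0,0,-0.005,-0.003,0],
    [0.001,0,0,0,-0.0075,-0.0045,0],
    [0.001,0,0,0,-0.01,-0.0055,0],
    [0.001,0,0,0,-0.012,-0.0065,0],
    [0.001,0,0,0,-0.012,-0.0065,0]
  ]
}}

```text
t: 17.42
tcp_pos: [0.4585, 0.0952, 0.0819]
orientation: [3.138, -0.139, -0.001]
force: [-0.1, -5.1, 3.1]
finger_gap: 0.0
```

```bash
python3 - <<'E'
from lev import *
im2,d2,cm2=snap('side','s16')
cv2.imwrite('pics/s16z.png',cv2.resize(im2[160:310,260:400,::-1],None,fx=4,fy=4))
print(cur()[2]['force'])
show(-1,[.4,.35,.3,.25])
p,r,s=cur();print(rel(dw(0,.118,.078),down(A)).round(4))
E
```

```text
[ 1.08319848 -5.70597461  3.74241832]
now [-0.     -0.105   0.0819] 17.475
0.4 [0.0002, 0.0005, 0.0001, 0.0, 0.006, 0.0032]
0.35 [0.0002, 0.0005, 0.0001, 0.0, 0.0036, 0.002]
0.3 [0.0002, 0.0005, 0.0001, 0.0, 0.001, 0.0008]
0.25 [0.0002, 0.0005, 0.0001, 0.0, -0.0015, -0.0001]
[ 2.00e-04  5.00e-04  1.00e-04  1.00e-04 -2.23e-01  3.90e-03]
```

View pics/s16z.png

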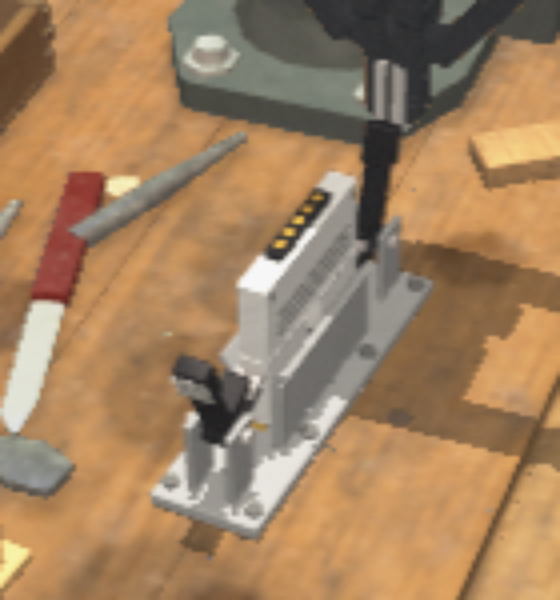

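Call:
{"op": "step_arm", "data": {
  "plan": [
    [0,0,0,0,0.008,0.0,0],
    [0,0,0,0,0.007,-0.05,0],
    [0,0,0,0,-0.03,-0.085,0],
    [0,0,0,0,-0.075,-0.09,0],
    [0,0,0,0,-0.13,-0.09,0],
    [0,0,0,0,-0.18,-0.085,0],
    [0,0,0,0,-0.22,-0.065,0],
    [0,0,0,0,-0.225,-0.025,0],
    [0,0,0,0,-0.225,-0.003,0],
    [0,0,0,0,-0.225,0.003,0],
    [0,0,0,0,-0.225,0.003,0],
    [0,0,0,0,-0.225,0.003,0]
  ]
}}

```text
t: 18.98
tcp_pos: [0.4789, 0.3199, 0.0799]
orientation: [-3.137, 0.14, -0.001]
force: [-0.5, 0.1, 0.6]
finger_gap: -0.0001
```

```bash
python3 - <<'E'
from lev import *
im2,d2,cm2=snap('side','s17')
cv2.imwrite('pics/s17z.png',cv2.resize(im2[160:310,260:400,::-1],None,fx=4,fy=4))
print(cur()[2]['force'])
show(1,[.4,.35,.3,.25,.2,.15,.1])
E
```

```text
[-0.47448442  1.12908151  0.31738665]
now [0.0004 0.1207 0.0799] 19.025
0.4 [-0.0019, -0.0004, -0.0004, -0.0004, 0.0097, 0.0012]
0.35 [-0.0019, -0.0004, -0.0004, -0.0004, 0.0121, -0.0]
0.3 [-0.0019, -0.0004, -0.0004, -0.0004, 0.0146, -0.0012]
0.25 [-0.0019, -0.0004, -0.0004, -0.0004, 0.0172, -0.0022]
0.2 [-0.0019, -0.0004, -0.0004, -0.0004, 0.0198, -0.003]
0.15 [-0.0019, -0.0004, -0.0004, -0.0004, 0.0225, -0.0038]
0.1 [-0.0019, -0.0004, -0.0004, -0.0004, 0.0252, -0.0043]
```

View pics/s17z.png

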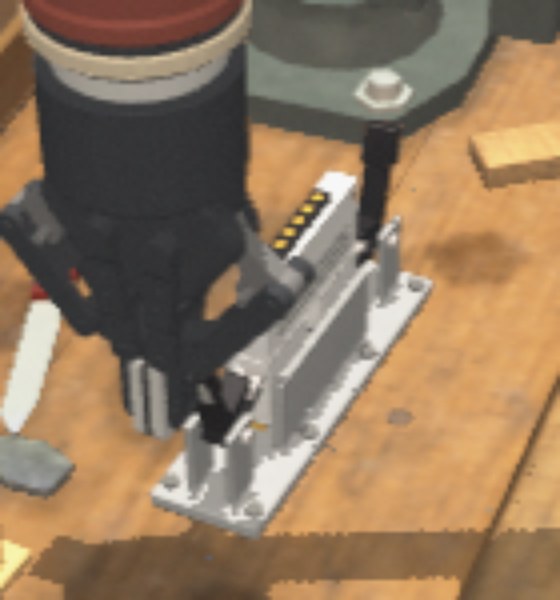

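Push the left lever to about 0.15.

Call:
{"op": "step_arm", "data": {
  "plan": [
    [-0.001,0,0,0,0.005,0.001,0],
    [-0.001,0,0,0,0.009,0.001,0],
    [-0.001,0,0,0,0.012,0,0],
    [-0.001,0,0,0,0.0145,-0.001,0],
    [-0.001,0,0,0,0.0165,-0.002,0],
    [-0.001,0,0,0,0.0165,-0.002,0]
  ]
}}

```text
t: 19.77
tcp_pos: [0.4766, 0.3033, 0.0807]
orientation: [3.138, -0.14, -0.002]
force: [0.4, 3.8, 0.5]
finger_gap: 0.0
```

```bash
python3 - <<'E'
from lev import *
print(cur()[2]['force'])
show(1,[.3,.25,.2,.15,.1])
E
```

```text
[0.42458505 3.77032182 0.45825656]
now [-0.0004  0.1039  0.0807] 19.775
0.3 [0.0002, 0.0011, -0.0001, 0.0004, -0.0021, -0.0003]
0.25 [0.0002, 0.0011, -0.0001, 0.0004, 0.0005, -0.0013]
0.2 [0.0002, 0.0011, -0.0001, 0.0004, 0.0031, -0.0022]
0.15 [0.0002, 0.0011, -0.0001, 0.0004, 0.0058, -0.0029]
0.1 [0.0002, 0.0011, -0.0001, 0.0004, 0.0084, -0.0035]
```

Call:
{"op": "step_arm", "data": {
  "plan": [
    [0,0.001,0,0,0.002,-0.0015,0],
    [0,0.001,0,0,0.004,-0.0025,0],
    [0,0.001,0,0,0.006,-0.003,0],
    [0,0.001,0,0,0.0075,-0.0035,0],
    [0,0.001,0,0,0.0075,-0.0035,0]
  ]
}}

```text
t: 20.4
tcp_pos: [0.4757, 0.296, 0.0833]
orientation: [-3.138, 0.14, 0.001]
force: [1.8, 6.6, -4.8]
finger_gap: 0.0002
```

```bash
python3 - <<'E'
from lev import *
im2,d2,cm2=snap('side','s18')
cv2.imwrite('pics/s18z.png',cv2.resize(im2[160:310,260:400,::-1],None,fx=4,fy=4))
print(cur()[2]['force'])
show(1,[.2,.15,.1])
print(rel(dw(0,-.113,.082),down(A)).round(4))
E
```

```text
[ 3.1744803   6.48918289 -3.81349041]
now [-0.0007  0.0966  0.0833] 20.45
0.2 [-0.0, 0.0007, 0.0, 0.0007, -0.0043, 0.0004]
0.15 [-0.0, 0.0007, 0.0, 0.0007, -0.0016, -0.0003]
0.1 [-0.0, 0.0007, 0.0, 0.0007, 0.0011, -0.0009]
[-0.      0.0007  0.      0.0007  0.2096  0.0013]
```

View pics/s18z.png

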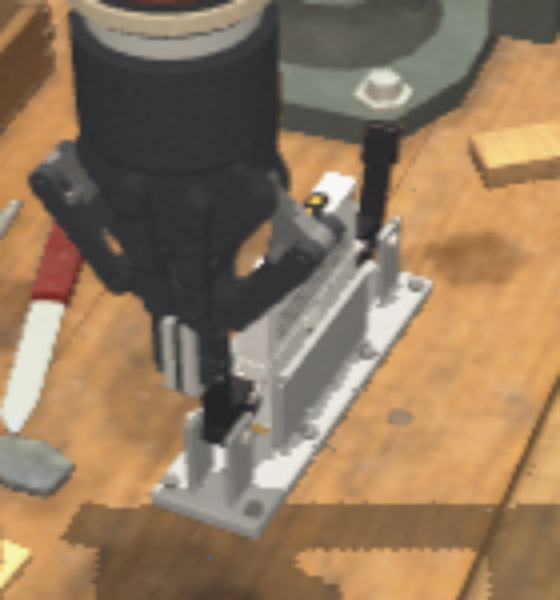

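Call:
{"op": "step_arm", "data": {
  "plan": [
    [0,0,0,0,-0.008,0.0,0],
    [0,0,0,0,-0.006,-0.05,0],
    [0,0,0,0,0.03,-0.085,0],
    [0,0,0,0,0.08,-0.09,0],
    [0,0,0,0,0.135,-0.09,0],
    [0,0,0,0,0.18,-0.085,0],
    [0,0,0,0,0.209,-0.06,0],
    [0,0,0,0.001,0.211,-0.02,0],
    [0,0,0,0.001,0.211,-0.003,0],
    [0,0,0,0.001,0.211,0.001,0],
    [0,0,0,0.001,0.211,0.001,0],
    [0,0,0,0.001,0.211,0.001,0]
  ]
}}

```text
t: 21.95
tcp_pos: [0.459, 0.0859, 0.0843]
orientation: [3.138, -0.138, 0.002]
force: [-0.0, 0.5, -0.3]
finger_gap: 0.0001
```

```bash
python3 - <<'E'
from lev import *
im2,d2,cm2=snap('side','s19')
cv2.imwrite('pics/s19z.png',cv2.resize(im2[160:310,260:400,::-1],None,fx=4,fy=4))
print(cur()[2]['force'])
show(-1,[.3,.25,.2,.15,.1,.05,0])
E
```

```text
[-0.49082689 -0.58670241 -0.10717697]
now [ 0.0013 -0.1143  0.0842] 22.0
0.3 [0.0004, -0.0014, 0.0007, -0.0013, -0.0083, 0.0031]
0.25 [0.0004, -0.0014, 0.0007, -0.0013, -0.0109, 0.0021]
0.2 [0.0004, -0.0014, 0.0007, -0.0013, -0.0135, 0.0013]
0.15 [0.0004, -0.0014, 0.0007, -0.0013, -0.0162, 0.0006]
0.1 [0.0004, -0.0014, 0.0007, -0.0013, -0.0189, -0.0]
0.05 [0.0004, -0.0014, 0.0007, -0.0013, -0.0216, -0.0005]
0 [0.0004, -0.0014, 0.0007, -0.0013, -0.0243, -0.0008]
```

View pics/s19z.png

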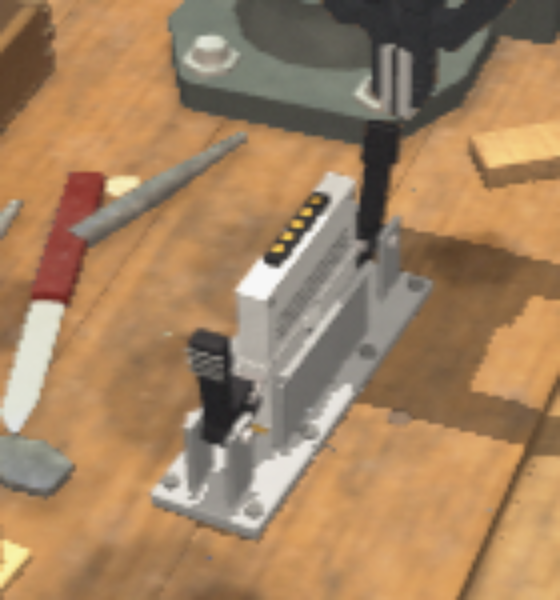

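Call:
{"op": "step_arm", "data": {
  "plan": [
    [0,-0.001,0,-0.001,-0.005,0.003,0],
    [0,-0.001,0,-0.001,-0.0085,0.003,0],
    [0,-0.001,0,-0.001,-0.011,0.002,0],
    [0,-0.001,0,-0.001,-0.0135,0.001,0],
    [0,-0.001,0,-0.001,-0.016,0.0005,0],
    [0,-0.001,0,-0.001,-0.016,0.0005,0]
  ]
}}

```text
t: 22.75
tcp_pos: [0.458, 0.1005, 0.0821]
orientation: [3.136, -0.139, -0.004]
force: [0.1, -5.8, -2.1]
finger_gap: -0.0001
```

```bash
python3 - <<'E'
from lev import *
im2,d2,cm2=snap('side','s20')
cv2.imwrite('pics/s20z.png',cv2.resize(im2[160:310,260:400,::-1],None,fx=4,fy=4))
print(cur()[2]['force'])
show(-1,[.2,.15,.1,.05,0])
E
```

```text
[-0.75726621 -5.48370987 -2.36584123]
now [-0.0009 -0.0998  0.0821] 22.8
0.2 [0.0029, 0.0025, 0.0004, 0.0009, 0.0011, -0.0008]
0.15 [0.0029, 0.0025, 0.0004, 0.0009, -0.0016, -0.0015]
0.1 [0.0029, 0.0025, 0.0004, 0.0009, -0.0043, -0.0021]
0.05 [0.0029, 0.0025, 0.0004, 0.0009, -0.007, -0.0026]
0 [0.0029, 0.0025, 0.0004, 0.0009, -0.0097, -0.0029]
```

View pics/s20z.png

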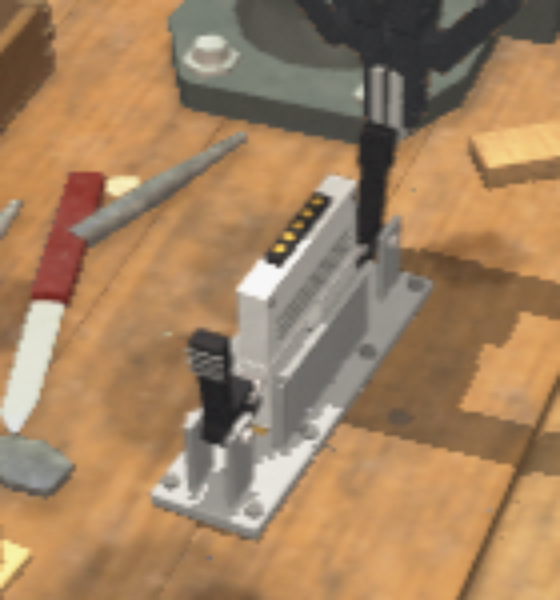

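Call:
{"op": "step_arm", "data": {
  "plan": [
    [0.002,0.001,0,0.0005,-0.002,-0.001,0],
    [0.002,0.001,0,0.0005,-0.004,-0.0015,0],
    [0.002,0.001,0,0.0005,-0.0055,-0.002,0],
    [0.002,0.001,0,0.0005,-0.007,-0.0025,0],
    [0.002,0.001,0,0.0005,-0.007,-0.0025,0]
  ]
}}

```text
t: 23.42
tcp_pos: [0.4585, 0.107, 0.084]
orientation: [3.137, -0.139, -0.005]
force: [0.4, -7.8, -4.9]
finger_gap: -0.0001
```

```bash
python3 - <<'E'
from lev import *
im2,d2,cm2=snap('side','s21')
cv2.imwrite('pics/s21z.png',cv2.resize(im2[160:310,260:400,::-1],None,fx=4,fy=4))
print(cur()[2]['force'])
show(-1,[.1,.05,0])
E
```

```text
[ 0.2759976  -7.34878671 -5.22173804]
now [-0.001  -0.0932  0.084 ] 23.475
0.1 [0.0017, 0.0029, 0.0003, 0.001, 0.0023, -0.0003]
0.05 [0.0017, 0.0029, 0.0003, 0.001, -0.0005, -0.0007]
0 [0.0017, 0.0029, 0.0003, 0.001, -0.0032, -0.001]
```

View pics/s21z.png

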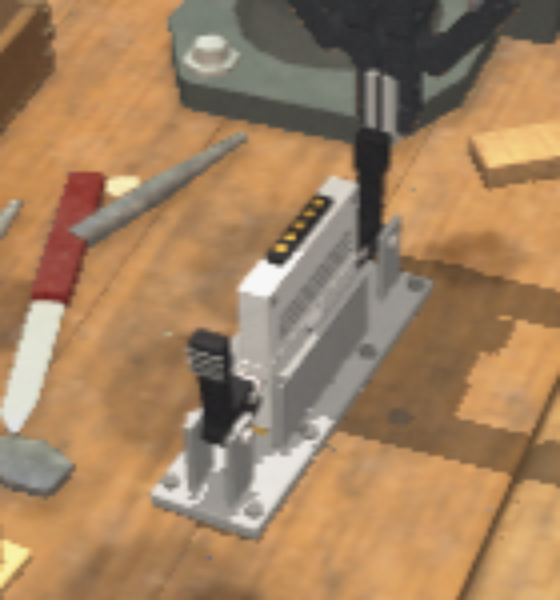

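Call:
{"op": "step_arm", "data": {
  "plan": [
    [0,0.001,0,0.0005,-0.001,0,0],
    [0,0.001,0,0.0005,-0.002,0,0],
    [0,0.001,0,0.0005,-0.002,0,0]
  ]
}}

```text
t: 23.85
tcp_pos: [0.4588, 0.1088, 0.0841]
orientation: [3.136, -0.139, -0.004]
force: [-1.6, -8.8, -2.2]
finger_gap: 0.0003
```

Call:
{"op": "step_arm", "data": {
  "plan": [
    [0,0,0,0,-0.0007,0,0],
    [0,0,0,0,-0.0014,0,0],
    [0,0,0,0,-0.0014,0,0]
  ]
}}

```text
t: 24.22
tcp_pos: [0.459, 0.1101, 0.0842]
orientation: [3.136, -0.139, -0.004]
force: [-2.3, -8.5, 0.3]
finger_gap: -0.0
```

```bash
python3 - <<'E'
from lev import *
im2,d2,cm2=snap('side','s22')
cv2.imwrite('pics/s22z.png',cv2.resize(im2[160:310,260:400,::-1],None,fx=4,fy=4))
print(cur()[2]['force'])
show(-1,[.05,0])
E
```

```text
[-2.91136113 -9.28691778 -1.1603244 ]
now [-0.0008 -0.0902  0.0842] 24.275
0.05 [0.0025, 0.0028, 0.0005, 0.0008, 0.0026, -0.0005]
0 [0.0025, 0.0028, 0.0005, 0.0008, -0.0002, -0.0008]
```

View pics/s22z.png

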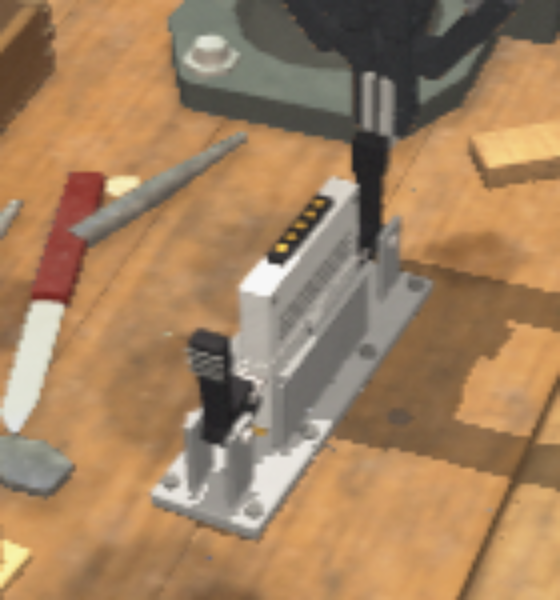

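Call:
{"op": "step_arm", "data": {
  "plan": [
    [0,0,0,0,-0.0006,0,0],
    [0,0,0,0,-0.001,0,0],
    [0,0,0,0,-0.001,0,0]
  ]
}}

```text
t: 24.65
tcp_pos: [0.4591, 0.1107, 0.0843]
orientation: [3.135, -0.139, -0.004]
force: [-3.8, -10.6, -0.2]
finger_gap: -0.0001
```

Call:
{"op": "step_arm", "data": {
  "plan": [
    [0,0,0,0,-0.0006,0,0],
    [0,0,0,0,-0.001,0,0],
    [0,0,0,0,-0.001,0,0]
  ]
}}

```text
t: 25.02
tcp_pos: [0.4591, 0.1109, 0.0843]
orientation: [3.134, -0.138, -0.005]
force: [-3.8, -14.2, 1.1]
finger_gap: 0.0
```

```bash
python3 - <<'E'
from lev import *
print(rel(dw(0,.107,.083),down(A)).round(4))
E
```

```text
[ 0.0047  0.003   0.0008  0.001  -0.1963  0.0004]
```

Call:
{"op": "step_arm", "data": {
  "plan": [
    [0,0,0,0,0.01,0.0,0],
    [0.001,0.002,0,0,0.009,-0.05,0],
    [0.002,0.002,0,0,-0.02,-0.085,0],
    [0.002,0.002,0,0,-0.06,-0.09,0],
    [0.002,0.002,0,0,-0.11,-0.09,0],
    [0.002,0.002,0,0,-0.155,-0.085,0],
    [0.002,0.002,0,0.0005,-0.193,-0.065,0],
    [0.002,0.002,0,0.0005,-0.199,-0.025,0],
    [0.002,0.002,0,0.0005,-0.199,-0.004,0],
    [0.002,0.002,0,0.0005,-0.199,0.0,0],
    [0.002,0.002,0,0.0005,-0.199,0.0,0],
    [0.002,0.002,0,0.0005,-0.199,0.0,0]
  ]
}}

```text
t: 26.52
tcp_pos: [0.4798, 0.3123, 0.0869]
orientation: [-3.134, 0.14, -0.008]
force: [0.4, 0.7, -0.4]
finger_gap: -0.0002
```

```bash
python3 - <<'E'
from lev import *
im2,d2,cm2=snap('side','s23')
cv2.imwrite('pics/s23z.png',cv2.resize(im2[160:310,260:400,::-1],None,fx=4,fy=4))
print(cur()[2]['force'],cur()[1].as_matrix().round(4))
show(1,[.15,.1,.05,0])
E
```

```text
[-0.06765405 -0.8775049   0.22765327] [[ 0.996  -0.0893  0.005 ]
 [-0.0893 -0.996   0.0044]
 [ 0.0046 -0.0049 -1.    ]]
now [0.0019 0.1131 0.0869] 26.575
0.15 [-0.0049, -0.0046, -0.0004, -0.0019, 0.0149, 0.0032]
0.1 [-0.0049, -0.0046, -0.0004, -0.0019, 0.0176, 0.0026]
0.05 [-0.0049, -0.0046, -0.0004, -0.0019, 0.0203, 0.0021]
0 [-0.0049, -0.0046, -0.0004, -0.0019, 0.0231, 0.0018]
```

View pics/s23z.png

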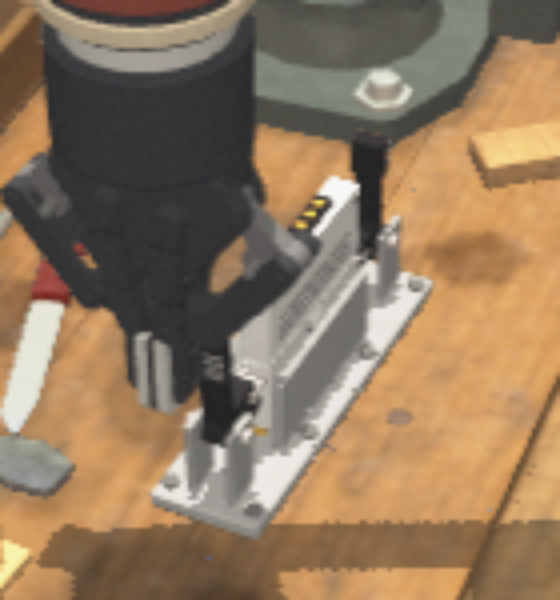

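Call:
{"op": "step_arm", "data": {
  "plan": [
    [-0.003,-0.003,0,-0.002,0.006,0.003,0],
    [-0.003,-0.003,0,-0.002,0.011,0.0035,0],
    [-0.003,-0.003,0,-0.002,0.0145,0.003,0],
    [-0.003,-0.003,0,-0.002,0.017,0.0025,0],
    [-0.003,-0.003,0,-0.002,0.0185,0.002,0],
    [-0.003,-0.003,0,-0.002,0.0185,0.002,0]
  ]
}}

```text
t: 27.32
tcp_pos: [0.4751, 0.2948, 0.083]
orientation: [-3.136, 0.14, 0.001]
force: [1.7, 5.3, -4.7]
finger_gap: -0.0002
```

```bash
python3 - <<'E'
from lev import *
print(cur()[2]['force'])
show(1,[.15,.1,.05,0])
E
```

```text
[ 1.65411851  5.25343825 -4.65835768]
now [-0.0012  0.0953  0.083 ] 27.325
0.15 [-0.0028, 0.0005, -0.0003, 0.0012, -0.0029, -0.0006]
0.1 [-0.0028, 0.0005, -0.0003, 0.0012, -0.0002, -0.0012]
0.05 [-0.0028, 0.0005, -0.0003, 0.0012, 0.0025, -0.0017]
0 [-0.0028, 0.0005, -0.0003, 0.0012, 0.0053, -0.002]
```

Call:
{"op": "step_arm", "data": {
  "plan": [
    [-0.002,0,0,0.001,0.0015,0,0],
    [-0.002,0,0,0.001,0.0025,-0.0005,0],
    [-0.002,0,0,0.001,0.0035,-0.0005,0],
    [-0.002,0,0,0.001,0.0035,-0.0005,0]
  ]
}}

```text
t: 27.82
tcp_pos: [0.475, 0.2919, 0.0834]
orientation: [-3.137, 0.14, 0.003]
force: [-0.7, 8.1, -3.6]
finger_gap: 0.0001
```

Call:
{"op": "step_arm", "data": {
  "plan": [
    [0,0,0,0,0.001,-0.0003,0],
    [0,0,0,0,0.002,-0.0005,0],
    [0,0,0,0,0.002,-0.0005,0]
  ]
}}

```text
t: 28.2
tcp_pos: [0.4748, 0.2899, 0.0837]
orientation: [-3.137, 0.14, 0.003]
force: [-0.8, 8.8, -4.9]
finger_gap: 0.0003
```

```bash
python3 - <<'E'
from lev import *
print(cur()[2]['force'])
show(1,[.1,.05,0])
E
```

```text
[-0.81968473  8.84134215 -4.91275073]
now [-0.0011  0.0904  0.0837] 28.2
0.1 [-0.0016, 0.0019, -0.0002, 0.0011, -0.0051, -0.0005]
0.05 [-0.0016, 0.0019, -0.0002, 0.0011, -0.0024, -0.001]
0 [-0.0016, 0.0019, -0.0002, 0.0011, 0.0004, -0.0013]
```

Call:
{"op": "step_arm", "data": {
  "plan": [
    [0,0,0,0,0.0007,0,0],
    [0,0,0,0,0.0012,0,0],
    [0,0,0,0,0.0012,0,0]
  ]
}}

```text
t: 28.58
tcp_pos: [0.4747, 0.2894, 0.0838]
orientation: [-3.135, 0.14, 0.002]
force: [-1.2, 11.8, -5.0]
finger_gap: -0.0002
```

Call:
{"op": "step_arm", "data": {
  "plan": [
    [0,0,0,0,0.0006,0,0],
    [0,0,0,0,0.001,0,0],
    [0,0,0,0,0.001,0,0]
  ]
}}

```text
t: 28.95
tcp_pos: [0.4747, 0.2892, 0.0839]
orientation: [-3.134, 0.14, 0.002]
force: [0.2, 15.3, -6.3]
finger_gap: 0.0
```

Call:
{"op": "step_arm", "data": {
  "plan": [
    [0,0,0,0,-0.01,0.0,0],
    [0,0,0,0,-0.012,-0.04,0],
    [0,0,0,0,0.0,-0.09,0],
    [0,0,0,0,0.04,-0.11,0],
    [0,0,0,0,0.07,-0.115,0],
    [0,0,0,0,0.07,-0.115,0],
    [0,0,0,0,0.07,-0.115,0],
    [0,0,0,0,0.07,-0.115,0]
  ]
}}

```text
t: 29.95
tcp_pos: [0.4691, 0.217, 0.1989]
orientation: [3.137, -0.139, -0.002]
force: [0.0, 0.8, -0.0]
finger_gap: 0.0
```

```bash
python3 - <<'E'
from lev import *
im,d,cm=snap('wrist','w24'); im2,d2,cm2=snap('side','s24')
cv2.imwrite('pics/s24z.png',cv2.resize(im2[160:310,260:400,::-1],None,fx=4,fy=4))
print(wd(cur()[0]),cur()[2]['t'])
W=cloud(d,cm); 
D=np.stack([(W[...,:2]-O)@EX,(W[...,:2]-O)@EY,W[...,2]],-1)
for lo,hi,zl,zh in [(-.05,.05,.08,.1),(.05,.1,.05,.11),(-.1,-.05,.05,.11)]:
  m=(abs(D[...,0])<.007)&(D[...,1]>lo)&(D[...,1]<hi)&(D[...,2]>zl)&(D[...,2]<zh); P=D[m]; print()
  for y in np.arange(lo,hi,.005):
    q=P[(P[:,1]>=y)&(P[:,1]<y+.005)]
    if len(q)>3: print(round(y,3),len(q),np.median(q[:,0]).round(4),np.median(q[:,2]).round(4),np.percentile(q[:,2],[2,98]).round(4))
E
```

```text
[-0.00031694  0.01723308  0.19886094] 30.05

-0.025 53 -0.0001 0.0883 [0.0861 0.0924]
-0.02 137 -0.0007 0.0908 [0.0863 0.0925]
-0.015 142 -0.0004 0.0908 [0.0862 0.0927]
-0.01 146 -0.0004 0.0909 [0.0866 0.0928]
-0.005 153 -0.0001 0.0909 [0.0856 0.0927]
-0.0 152 -0.0001 0.0908 [0.0861 0.0924]
0.005 151 -0.0001 0.0911 [0.0858 0.0932]
0.01 159 -0.0001 0.0909 [0.0859 0.0924]
0.015 160 -0.0002 0.0908 [0.0856 0.0924]
0.02 180 -0.0002 0.0888 [0.0862 0.0922]
0.025 164 -0.0002 0.0872 [0.0857 0.0885]
0.03 161 -0.0002 0.0872 [0.0858 0.0884]
0.035 169 -0.0002 0.0871 [0.0842 0.0886]
0.04 163 -0.0002 0.0869 [0.0807 0.0885]

0.065 45 -0.0002 0.0921 [0.0902 0.0934]
0.07 215 0.0003 0.0929 [0.0916 0.0944]
0.075 215 -0.0003 0.0923 [0.0839 0.0941]
```

View pics/w24.png

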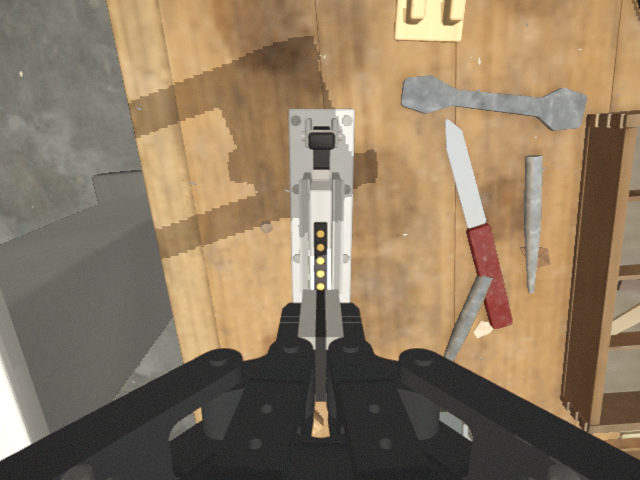

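View pics/s24z.png

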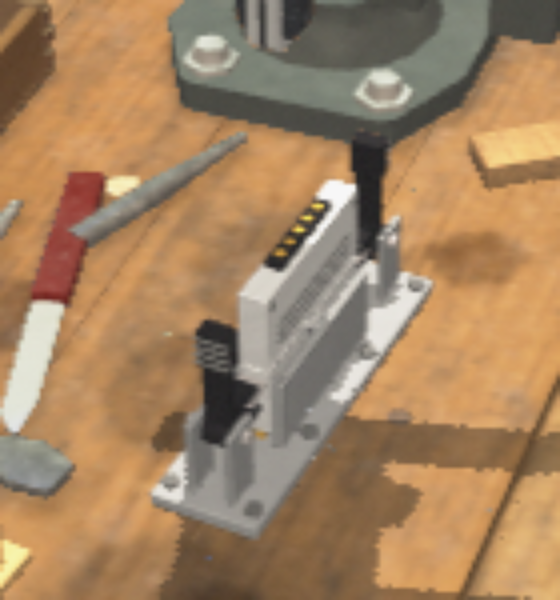

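Call:
{"op": "step_arm", "data": {
  "plan": [
    [0,0,0,0,0.04,-0.005,0],
    [0,0,0,0,0.08,-0.005,0],
    [0,0,0,0,0.115,-0.005,0],
    [0,0,0,0,0.115,-0.005,0],
    [0,0,0,0,0.115,-0.005,0]
  ]
}}

```text
t: 30.68
tcp_pos: [0.4592, 0.1025, 0.2045]
orientation: [3.137, -0.14, -0.001]
force: [-0.8, 0.3, -0.4]
finger_gap: 0.0001
```

```bash
python3 - <<'E'
from lev import *
im,d,cm=snap('wrist','w25')
print(wd(cur()[0]),cur()[2]['t'])
W=cloud(d,cm); 
D=np.stack([(W[...,:2]-O)@EX,(W[...,:2]-O)@EY,W[...,2]],-1)
for lo,hi,zl,zh in [(-.05,.05,.08,.1),(.05,.1,.05,.11),(-.1,-.05,.05,.11)]:
  m=(abs(D[...,0])<.007)&(D[...,1]>lo)&(D[...,1]<hi)&(D[...,2]>zl)&(D[...,2]<zh); P=D[m]; print()
  for y in np.arange(lo,hi,.005):
    q=P[(P[:,1]>=y)&(P[:,1]<y+.005)]
    if len(q)>3: print(round(y,3),len(q),np.median(q[:,0]).round(4),np.median(q[:,2]).round(4),np.percentile(q[:,2],[2,98]).round(4))
  P=P[P[:,2]>.089]; print(np.percentile(P[:,1],[1,99]) if len(P) else '')
E
```

```text
[-4.82156748e-06 -9.74310251e-02  2.04467710e-01] 30.725

-0.05 47 -0.0011 0.0863 [0.0847 0.0873]
-0.045 189 0.0002 0.0871 [0.0857 0.0883]
-0.04 176 -0.0001 0.0871 [0.0855 0.0885]
-0.035 198 -0.0001 0.087 [0.0855 0.0885]
-0.03 175 -0.0004 0.0873 [0.0857 0.0916]
-0.025 197 0.0002 0.0905 [0.0858 0.0923]
-0.02 198 -0.0001 0.0908 [0.0861 0.0924]
-0.015 204 -0.0004 0.0906 [0.0859 0.0926]
-0.01 205 -0.0004 0.0905 [0.086  0.0924]
-0.005 220 -0.0004 0.0909 [0.0858 0.0926]
-0.0 208 -0.0004 0.0906 [0.0855 0.0925]
0.005 218 -0.0004 0.0908 [0.0861 0.0927]
0.01 220 -0.0004 0.0906 [0.0859 0.0925]
0.015 221 -0.0004 0.0908 [0.0858 0.0928]
0.02 197 -0.0005 0.09 [0.086  0.0925]
0.025 235 -0.0005 0.087 [0.0853 0.0882]
0.03 235 0.0001 0.087 [0.0851 0.0887]
0.035 27 -0.0005 0.0871 [0.0853 0.0879]
[-0.02546132  0.023279  ]



-0.08 147 -0.0004 0.0929 [0.0894 0.094 ]
-0.075 240 -0.0001 0.0927 [0.0517 0.0945]
-0.07 134 0.0002 0.0867 [0.074  0.0932]
[-0.07971527 -0.06897813]
```

View pics/w25.png

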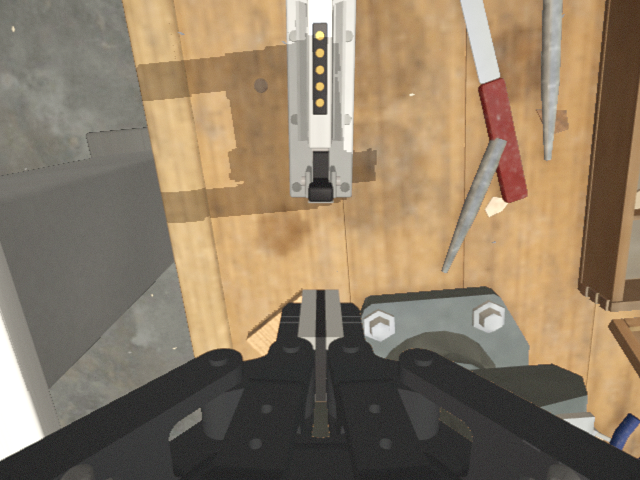

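```bash
python3 - <<'E'
from h import *
print(bot.job_done()); print(bot.observe()['t'])
E
```

```text
the job is handed in; nothing more can be done
None
the job is handed in; nothing more can be done
```

I moved the module from its stand into the dock slot, let it rest on the open levers' feet and released it. I then swung the levers in by turns (left, right, left, right, left) until both were against their stops, and handed the job in at about 31 s of the 61 s allowed. `bot.job_done()` gave no verdict.

What the last checks showed:

- **Module height:** its centre was about 50.4 mm above the dock's underside, inside the 48–53 mm limit. That includes a 0.8 mm correction, because the wrist camera reads the bench slightly low.
- **Module level and position:** its top was level along the slot to within the measuring noise. Its sideways offset was under 1 mm; along the slot it was roughly centred, since I saw each end in a separate view.
- **Levers:** both pads stood over their hinges, 74 mm out on each side, with their tops at full height. Both stops showed as a jump in push force: about 14 N on the right, and about 15 N inward plus 6 N down on the left. This is above the 13 N given for near home but well under 30 N.
- **Robot:** it finished about 9 cm clear of the dock. Measured tool force then was near zero.
- **Other objects:** the offcut lay where it was in the last picture, and the arm never went near the dish or screwdriver. I did not measure any of their positions again.

I did not measure the module's lean while it was being drawn down. I judged it by eye from the side pictures, where it always looked close to upright. No check failed.

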